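# Load the centrifuge feed chutes by tube length

### The arm

A 7-joint arm with a two-finger parallel gripper is mounted at the origin on the work surface. World frame = base frame: x ahead of the robot, y to its left, z up, the work surface at z = 0. Lengths are in m, angles in rad, forces in N, time in s.
With the tool pointing down it reaches from about 0.4 to 0.85 m from the base axis. Payload 6.9 kg.
Tool frame: the origin (TCP) lies midway between the tips of the shut fingers; the grasp point (between the pads) lies 19 mm behind it; z points along the fingers, y is the line along which they close (so a half turn about z gives the same grasp; the last joint's range is limited). The gripper opens to 85 mm and grips with 20 to 120 N. Pads are 22 mm wide; open, the fingers measure 114 mm over their backs; the gripper's body (76 mm by 85 mm) begins 54 mm behind the grasp point. The pads swing forward as they close: fully open they stand 13 mm farther back than shut.
Start: joints at [1.421, 0.507, -0.238, 1.5, 0.126, 1.149, -0.155], TCP at [0.158, -0.605, 0.231] pointing down, gripper open.
Joint ranges: [-3.08, 3.08], [-0.24, 2.05], [-1.43, 1.35], [0, 2.5], [-1.52, 4.66], [0.17, 1.96], [-2.89, 2.89]. Speed limits (rad/s): [2.39, 2.39, 3.14, 3.14, 3.14, 3.14, 3.14].

### API

Orientations are given as a unit quaternion [x, y, z, w].
In Python, from plant import readout, eyes, order gives the robot as it stands.
- The arm moves only by the tool arm_command, never from a script. Its argument "steps" is a list that holds one entry, the list of rows, each a list of 4 numbers: the shift along the tool's x, y, z in m, then the turn about the tool's z in rad. In form: [[[x, y, z, turn], ...]]. A call has exactly 8 rows; each row is the pose to reach, as a shift and turn from the pose commanded when the call began, along the tool's axes at that moment; what a row does not reach only later rows make up. A row lasts 1/10 s, in which the tool goes at most 50 mm and 8.59 degrees, less where a joint would pass 70% of its speed; a pose out of reach is approached as far as the arm can. A call with a gripper value outside its range is refused whole. "hand" is the opening, from 0 (shut) to 1 (fully open), set as the call begins (left out, the last holds). The fingers move at their own pace and stop on an object; "squeeze" is the grip in N (left out, the last holds). Time passes only in rows, so rows that repeat a pose let the fingers close, or fill a call up. It gives the time, the measured TCP pose, the force, the opening and the grip force at its end, in the units of the state.
- readout.observe(): the state, without advancing time (a new reading comes with each control period).
- eyes.grab_frame(name): name is "scene" or "top"; returns a dict with "color" (480x640x3 uint8, red, green, blue), "intrinsics" (3x3 intrinsics, pixels), "R" (3x3) and "t" (3): a world point X has camera coordinates R X + t. Camera axes: x right, y down, z forward; pixel columns grow to the right and rows downward; lengths in m; the calibration is good to about 2 mm. A picture is of the moment at which its call begins. There is no depth.
- order.finish_job(): hands the job in; it is judged then, once.
Trained networks look in the newest picture that a camera, given by its name, has taken for a name from the list of things; names that differ only in an ending like _2 or _b are one class to them, and where a whole thing is asked for, a point or a joint stands for the part that bears it (a point fixed in the world has none). Each returns a list of dicts, best first, with "conf" (0 to 1); they miss things now and then, are a little off and sometimes report something else, mostly with a low value. They report only what shows in the picture. A call takes as long as a camera call.
- eyes.trace(thing, camera): "region" (480x640 bool, what is visible of it) and "rect" ([left, top, right, bottom] in pixels, round what is visible of it).
The state is a dict: "time": time; "qpos": joint angles; "joint_velocities": joint speeds; "tau": joint torques, N m; "ee_pos": TCP position; "tcp_rot": TCP orientation; "ft_force": force on the tool from outside, world axes, zero at the start; "torque": the same for the moment, N m; "grip_width": finger opening in m; "grasp_force": force on a finger pad.
Only numpy, scipy, OpenCV 4.12 (cv2) and the standard library are available. Lean on these libraries where they do the work, as an engineer would, in place of code of your own. Each camera call takes 0.05 s, during which the arm holds its last target. There are 200 camera calls.

### The job

Load the three purple-capped tubes from the blue cradle into the sloping feed chutes, sorted by length: the two long ones into the teal chute, one in each lane, and the short one into either lane of the yellow chute. Lay each tube in the open part of its lane, round end downhill, without dropping it, then push it gently down under the clear guard until it rests against the stop at the foot of the lane. Leave the orange-capped control in the cradle and the other things on the bench where they are.

Things in the scene. Friction and masses are not known exactly. Their poses are not given: they have to be found in the camera images.
- long_1: White round-bottomed plastic tube with flush purple screw cap, 16 mm diameter over its whole length, 100 mm long, about 30 g. Origin on its axis at mid-length; x points along the axis towards the flat cap end, which is 50 mm from the origin. Starts lying in a notch of the blue cradle.
- long_2: White round-bottomed plastic tube with flush purple screw cap, 16 mm diameter over its whole length, 100 mm long, about 30 g. Origin on its axis at mid-length; x points along the axis towards the flat cap end, which is 50 mm from the origin. Starts lying in a notch of the blue cradle. Same as the other long one.
- short: White round-bottomed plastic tube with flush purple screw cap, 16 mm diameter over its whole length, 75 mm long, about 30 g. Origin on its axis at mid-length; x points along the axis towards the flat cap end, which is 37.5 mm from the origin. Starts lying in a notch of the blue cradle. Looks like the long ones but for its length.
- control: White round-bottomed plastic tube with flush orange screw cap, 16 mm diameter over its whole length, 100 mm long, about 30 g. Origin on its axis at mid-length; x points along the axis towards the flat cap end, which is 50 mm from the origin. The control: it lies in one of the notches of the cradle and stays there.
- long_1_tip (a point): Tip of the round bottom of tube long_1, on its axis.
- long_2_tip (a point): Tip of the round bottom of tube long_2, on its axis.
- short_tip (a point): Tip of the round bottom of the short tube, on its axis.
- cradle: Blue tray 116 x 214 mm, fixed, origin mid-underside. Two combs (8 mm thick, at x = +-26 mm) carry four tubes lying along its x, caps to +x, 52 mm apart, axes 28 mm above the bench. Between the combs the tubes are free at the sides and below, down to the 5 mm floor. Which tube lies in which notch changes.
- chute_long: Teal-edged chute for the 100 mm tubes, fixed, origin mid-underside: two lanes 56 mm apart rising 28 deg to its +x. A clear guard covers the lanes from the foot to lane x = 88 mm, 24 mm (underside) to 32 mm above the vee roots: tubes go in above it and are pushed under it. Each lane's stop is clamped at an unmeasured setting of its own: face at lane x = 0 to 16 mm.
- chute_short: Amber-yellow-edged chute for the 75 mm tubes, fixed, made like the teal one (lanes 56 mm apart, 28 deg, guard 24 to 32 mm above the vee roots, stops set anywhere from lane x = 0 to 16 mm) but shorter: its guard ends at lane x = 63 mm. The two chutes may stand either way round, left and right.
- chute_long_a: Left lane of the long chute: dark grey right-angled vee. Origin: root of the vee at its foot; x up the slope along the lane (28 deg above level), z square to the slope, y across. It runs to x = 212 mm; its faces end 6.8 mm beside and above the root. A tube in it has its axis at y = 0, z = 11.3 mm, and friction keeps it from sliding by itself. Above the guard it is clear for 20 mm each side.
- sense_long_a (a joint): Travel (m) of the red sprung sensing pin, 6.4 mm thick, about 0.2 N, that sticks out 5 mm up the lane through the stop of the left lane of the long chute: 0 = no tube, 0.005 = a tube just rests on the stop's face, more = it squashes the face. The face is a black rubber buffer, 18 mm across: it gives 1 mm for each 2 N, is solid after 6 mm and springs back when let go.
- chute_long_b: Right lane of the long chute: dark grey right-angled vee. Origin: root of the vee at its foot; x up the slope along the lane (28 deg above level), z square to the slope, y across. It runs to x = 212 mm; its faces end 6.8 mm beside and above the root. A tube in it has its axis at y = 0, z = 11.3 mm, and friction keeps it from sliding by itself. Above the guard it is clear for 20 mm each side.
- sense_long_b (a joint): Travel (m) of the red sprung sensing pin, 6.4 mm thick, about 0.2 N, that sticks out 5 mm up the lane through the stop of the right lane of the long chute: 0 = no tube, 0.005 = a tube just rests on the stop's face, more = it squashes the face. The face is a black rubber buffer, 18 mm across: it gives 1 mm for each 2 N, is solid after 6 mm and springs back when let go.
- chute_short_a: Left lane of the short chute: dark grey right-angled vee. Origin: root of the vee at its foot; x up the slope along the lane (28 deg above level), z square to the slope, y across. It runs to x = 187 mm; its faces end 6.8 mm beside and above the root. A tube in it has its axis at y = 0, z = 11.3 mm, and friction keeps it from sliding by itself. Above the guard it is clear for 20 mm each side.
- sense_short_a (a joint): Travel (m) of the red sprung sensing pin, 6.4 mm thick, about 0.2 N, that sticks out 5 mm up the lane through the stop of the left lane of the short chute: 0 = no tube, 0.005 = a tube just rests on the stop's face, more = it squashes the face. The face is a black rubber buffer, 18 mm across: it gives 1 mm for each 2 N, is solid after 6 mm and springs back when let go.
- chute_short_b: Right lane of the short chute: dark grey right-angled vee. Origin: root of the vee at its foot; x up the slope along the lane (28 deg above level), z square to the slope, y across. It runs to x = 187 mm; its faces end 6.8 mm beside and above the root. A tube in it has its axis at y = 0, z = 11.3 mm, and friction keeps it from sliding by itself. Above the guard it is clear for 20 mm each side.
- sense_short_b (a joint): Travel (m) of the red sprung sensing pin, 6.4 mm thick, about 0.2 N, that sticks out 5 mm up the lane through the stop of the right lane of the short chute: 0 = no tube, 0.005 = a tube just rests on the stop's face, more = it squashes the face. The face is a black rubber buffer, 18 mm across: it gives 1 mm for each 2 N, is solid after 6 mm and springs back when let go.
- rack: Bystander: empty blue tube rack, 75 x 215 x 68 mm; origin at the middle of its underside.
- dome: Bystander: amber rotor-bucket cover, 82 mm across, 47 mm high; origin at the middle of its underside.
- bucket: Bystander: open teal rotor bucket, 86 mm across, 78 mm high; origin at the middle of its underside.
- marker: Bystander: marker pen 110 x 14 mm lying flat, along its x.
- timer: Bystander: white bench timer, 60 x 75 x 18 mm.
- spray: Bystander: white bottle with blue cap, 68 mm across, 170 mm high; origin at the middle of its underside.

How it is judged:
At the end, for the whole second after the job is handed in: Long tubes in the two teal lanes, short tube in a yellow lane, round end downhill, axis within 4 mm of the middle of the vee and lying in it, against the stop (sensing pin in by over 3.5 mm), at rest (under 10 mm/s); control within 10 mm of its start ((((x of long_1_tip in the frame of chute_long_a between -0.006 and 0.03 m and y of long_1_tip in the frame of chute_long_a between -0.004 and 0.004 m and z of long_1_tip in the frame of chute_long_a between 0.007 and 0.0155 m and y of long_1 in the frame of chute_long_a between -0.004 and 0.004 m and z of long_1 in the frame of chute_long_a between 0.007 and 0.0155 m and value of joint sense_long_a above 0.0035 m) and (x of long_2_tip in the frame of chute_long_b between -0.006 and 0.03 m and y of long_2_tip in the frame of chute_long_b between -0.004 and 0.004 m and z of long_2_tip in the frame of chute_long_b between 0.007 and 0.0155 m and y of long_2 in the frame of chute_long_b between -0.004 and 0.004 m and z of long_2 in the frame of chute_long_b between 0.007 and 0.0155 m and value of joint sense_long_b above 0.0035 m)) or ((x of long_1_tip in the frame of chute_long_b between -0.006 and 0.03 m and y of long_1_tip in the frame of chute_long_b between -0.004 and 0.004 m and z of long_1_tip in the frame of chute_long_b between 0.007 and 0.0155 m and y of long_1 in the frame of chute_long_b between -0.004 and 0.004 m and z of long_1 in the frame of chute_long_b between 0.007 and 0.0155 m and value of joint sense_long_b above 0.0035 m) and (x of long_2_tip in the frame of chute_long_a between -0.006 and 0.03 m and y of long_2_tip in the frame of chute_long_a between -0.004 and 0.004 m and z of long_2_tip in the frame of chute_long_a between 0.007 and 0.0155 m and y of long_2 in the frame of chute_long_a between -0.004 and 0.004 m and z of long_2 in the frame of chute_long_a between 0.007 and 0.0155 m and value of joint sense_long_a above 0.0035 m))) and ((x of short_tip in the frame of chute_short_a between -0.006 and 0.03 m and y of short_tip in the frame of chute_short_a between -0.004 and 0.004 m and z of short_tip in the frame of chute_short_a between 0.007 and 0.0155 m and y of short in the frame of chute_short_a between -0.004 and 0.004 m and z of short in the frame of chute_short_a between 0.007 and 0.0155 m and value of joint sense_short_a above 0.0035 m) or (x of short_tip in the frame of chute_short_b between -0.006 and 0.03 m and y of short_tip in the frame of chute_short_b between -0.004 and 0.004 m and z of short_tip in the frame of chute_short_b between 0.007 and 0.0155 m and y of short in the frame of chute_short_b between -0.004 and 0.004 m and z of short in the frame of chute_short_b between 0.007 and 0.0155 m and value of joint sense_short_b above 0.0035 m)) and linear speed of each of long_1, long_2, short below 0.01 m/s and distance of control from where it was at the start of the episode below 0.01 m); the robot touches nothing.
It fails at once if a tube is dropped: it moves faster than 0.45 m/s while the fingers do not hold it ((linear speed of long_1 above 0.45 m/s and contact force between the fingers and long_1 below 0.05 N) or (linear speed of long_2 above 0.45 m/s and contact force between the fingers and long_2 below 0.05 N) or (linear speed of short above 0.45 m/s and contact force between the fingers and short below 0.05 N)).
It fails at once if a tube is pushed too hard: a stop's rubber buffer is squashed by more than 5.5 mm (about 11 N; sensing pin over 10.5 mm) (value of joint any of sense_long_a, sense_long_b, sense_short_a, sense_short_b above 0.0105 m).
It fails at once if the orange-capped control tube is moved by more than 10 mm (distance of control from where it was at the start of the episode above 0.01 m).
It fails at once if another thing on the bench is moved by more than 30 mm (distance of any of rack, dome, bucket, marker, timer, spray from where it was at the start of the episode above 0.03 m).
It also fails if it takes over 72 s, if anything falls off the work surface, if the arm or the gripper's body presses on something with over 40 N, if the wrist force passes 120 N, or if a joint passes its speed limit or range.

## Working session

There is one attempt and no reset: what is moved stays moved. The work goes in short steps, Python scripts to look and compute and a tool call to move; the robot and the scene stay as the last step left them, time stands still between calls to the robot, and variables do not carry over. Pictures are saved under pics/ and viewed, at most 10 in all, crops included, and the job is handed in when it is done.

Besides the shell and the picture viewer there is one more tool, called after "Emit:" as name([rows], argument=value, ...), one row to a line, values as JSON. arm_command: Moves the arm, as the interface text tells. Its arguments: {"type":"object","properties":{"steps":{"type":"array","items":{"type":"array","items":{"type":"array","items":{"type":"number"}}}},"hand":{"type":"number"},"squeeze":{"type":"number"}},"required":["steps"]}

```bash
mkdir -p pics; ls; python3 - <<'E'
from plant import readout, eyes, order
import cv2,numpy as np
s=readout.observe(); print({k:np.round(v,3).tolist() for k,v in s.items()})
for c in ("scene","top"):
    f=eyes.grab_frame(c); cv2.imwrite(f"pics/{c}0.png",f["color"][:,:,::-1])
    print(c,f["intrinsics"].tolist(),np.round(f["R"],4).tolist(),np.round(f["t"],4).tolist())
    for n in ("long_1","short","control","cradle","chute_long","chute_short","chute_long_a","sense_long_a"):
        for d in eyes.trace(n,c)[:4]: print(n,round(d["conf"],2),np.round(d["rect"]).tolist(),int(d["region"].sum()))
E
```

```text
pics
{'time': 0.0, 'qpos': [1.421, 0.508, -0.238, 1.501, 0.126, 1.149, -0.155], 'joint_velocities': [0.001, -0.001, -0.001, -0.001, -0.0, 0.003, 0.0], 'tau': [0.001, -62.06, -2.187, -24.965, 0.013, 0.012, 0.0], 'ee_pos': [0.158, -0.604, 0.23], 'tcp_rot': [0.992, 0.128, -0.0, -0.001], 'ft_force': [0.734, 0.061, 0.264], 'torque': [-0.073, -0.023, -0.003], 'grasp_force': 0.0, 'grip_width': 0.085}
scene [[441.0352428617826, 0.0, 312.6355948759518], [0.0, 441.0352428617826, 238.44370071729574], [0.0, 0.0, 1.0]] [[-0.4919, 0.8706, 0.0054], [0.5073, 0.2917, -0.8109], [-0.7076, -0.3961, -0.5852]] [0.2822, -0.2402, 1.5543]
long_1 0.69 [248.0, 197.0, 271.0, 215.0] 134
long_1 0.55 [220.0, 190.0, 246.0, 208.0] 146
short 0.65 [263.0, 206.0, 286.0, 219.0] 111
control 0.6 [232.0, 194.0, 259.0, 213.0] 145
control 0.41 [314.0, 290.0, 343.0, 321.0] 386
cradle 0.6 [217.0, 194.0, 296.0, 234.0] 1109
chute_long 0.91 [374.0, 220.0, 449.0, 306.0] 4411
chute_long 0.74 [391.0, 224.0, 417.0, 244.0] 303
chute_long 0.55 [412.0, 233.0, 440.0, 253.0] 275
chute_short 0.88 [302.0, 205.0, 379.0, 280.0] 3703
chute_sho
[... 487 characters left out ...]
]] [-0.0107, 0.5854, 1.3018]
long_1 0.7 [450.0, 266.0, 454.0, 302.0] 227
long_1 0.59 [404.0, 264.0, 417.0, 305.0] 276
short 0.62 [385.0, 266.0, 395.0, 292.0] 155
control 0.81 [430.0, 268.0, 438.0, 306.0] 238
control 0.37 [277.0, 230.0, 291.0, 284.0] 386
cradle 0.88 [376.0, 259.0, 466.0, 314.0] 2967
chute_long 0.86 [191.0, 221.0, 213.0, 326.0] 475
chute_long 0.78 [216.0, 220.0, 231.0, 274.0] 462
chute_long 0.6 [188.0, 218.0, 248.0, 328.0] 5890
chute_short 0.81 [301.0, 228.0, 317.0, 282.0] 418
chute_short 0.79 [271.0, 223.0, 329.0, 322.0] 4878
chute_long_a 0.86 [191.0, 221.0, 213.0, 326.0] 475
chute_long_a 0.78 [216.0, 220.0, 231.0, 274.0] 462
chute_long_a 0.6 [188.0, 218.0, 248.0, 328.0] 5890
```

View pictures.

```bash
python3 - <<'E'
import cv2
a=cv2.imread("pics/top0.png")[205:345,170:480]; cv2.imwrite("pics/t1.png",cv2.resize(a,None,fx=2.58,fy=2.58,interpolation=cv2.INTER_CUBIC))
a=cv2.imread("pics/scene0.png")[180:320,205:455]; cv2.imwrite("pics/s1.png",cv2.resize(a,None,fx=3.2,fy=3.2,interpolation=cv2.INTER_CUBIC))
E
```

```text
(no output)
```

View pics/t1.png

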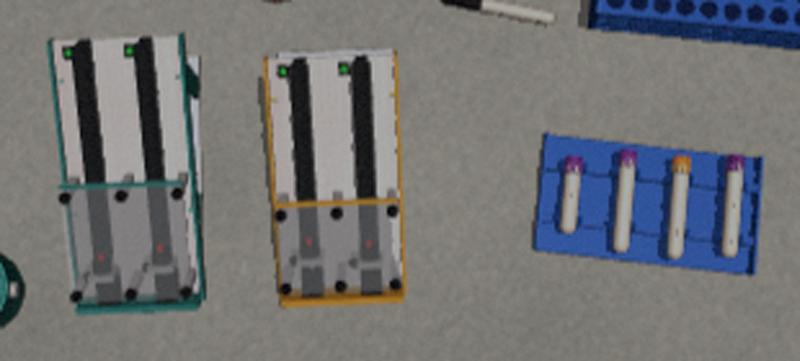

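View pics/s1.png

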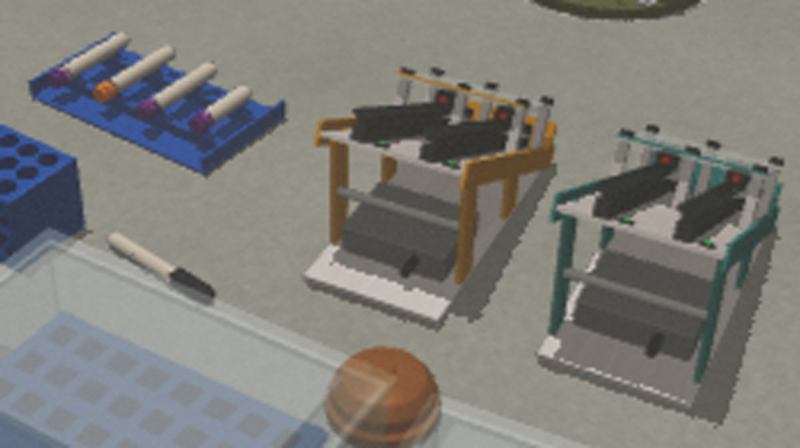

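View pics/top0.png

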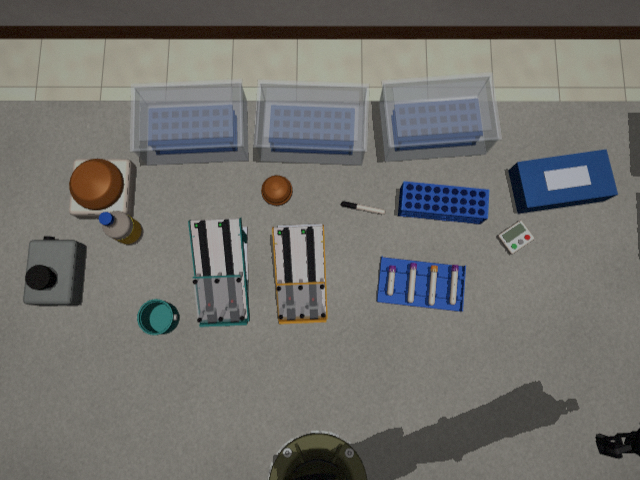

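```bash
cat > h.py <<'E'
import numpy as np,cv2
from plant import readout,eyes,order
from scipy.spatial.transform import Rotation as Ro
def ray(f,u,v):
    d=np.linalg.inv(f["intrinsics"])@[u,v,1.]; R=np.array(f["R"]);return -R.T@f["t"],R.T@d
def atz(f,u,v,z):
    c,d=ray(f,u,v); return c+d*(z-c[2])/d[2]
def proj(f,X):
    p=(np.array(f["R"])@np.atleast_2d(X).T).T+f["t"]; p=p@np.array(f["intrinsics"]).T; return p[:,:2]/p[:,2:]
def tri(f,a,g,b):
    c,d=ray(f,*a);e,k=ray(g,*b);s=np.linalg.lstsq(np.c_[d,-k],e-c,rcond=None)[0]
    p,q=c+d*s[0],e+k*s[1];return (p+q)/2,np.linalg.norm(p-q)
def go(target,yaw=None):
    "shift in tool axes from measured pose to world target, turn to bring tool x to yaw (mod pi)"
    s=readout.observe();R=Ro.from_quat(s["tcp_rot"]).as_matrix()
    y0=np.arctan2(R[1,0],R[0,0]); d=R.T@(np.array(target)-s["ee_pos"])
    t=0 if yaw is None else -((yaw-y0+np.pi/2)%np.pi-np.pi/2)
    return np.round(d,4).tolist(),round(float(t),3),round(float(y0),3)
E
python3 - <<'E'
from h import *
import pickle
T=eyes.grab_frame("top");S=eyes.grab_frame("scene");pickle.dump((T,S),open("f0.pkl","wb"))
# tubes
for n in("long_1","short","control"):
    for d in eyes.trace(n,"top")[:2]:
        ys,xs=np.nonzero(d["region"]); 
        if len(xs)<100 or xs.mean()<350: continue
        m,v=cv2.PCACompute(np.c_[xs,ys].astype(np.float32),None); 
        print(n,atz(T,*m[0],.031).round(4),v[0].round(3))
# tubes by brightness, whole white+cap
c=T["color"].astype(int); 
for nm,m in(("dark",(c.max(2)<48)),("red",(c[:,:,0]-c[:,:,1]>30)&(c[:,:,0]-c[:,:,2]>30))):
    mm=np.zeros((480,640),np.uint8);mm[215:330,185:335]=m[215:330,185:335]
    k,l,st,ce=cv2.connectedComponentsWithStats(mm)
    for i in range(1,k):
        if st[i,4]>(60 if nm=="dark" else 1): print("top",nm,st[i],ce[i].round(2))
c=S["color"].astype(int);m=((c[:,:,0]-c[:,:,1]>45)&(c[:,:,0]-c[:,:,2]>45));mm=np.zeros((480,640),np.uint8);mm[200:260,325:450]=m[200:260,325:450]
k,l,st,ce=cv2.connectedComponentsWithStats(mm)
for i in range(1,k): print("scene red",st[i],ce[i].round(2))
def crop(f,x,y,w,h): return cv2.resize(f["color"][y:y+h,x:x+w,::-1],(400,300),interpolation=cv2.INTER_NEAREST)
cv2.imwrite("pics/c2.png",np.vstack([np.hstack([crop(T,185,215,68,51),crop(T,268,220,68,51)]),np.hstack([crop(S,370,218,80,60),crop(S,300,200,80,60)])]))
E
```

```text
long_1 [ 0.4764 -0.3353  0.031 ] [-0.076  0.997]
long_1 [ 0.4797 -0.2312  0.031 ] [-0.08   0.997]
short [ 0.6854 -0.3176  0.031 ] [0.996 0.094]
control [ 0.4763 -0.2832  0.031 ] [-0.1    0.995]
top dark [195 221  15  55 395] [203.44 247.91]
top dark [221 220  12  55 368] [227.12 246.99]
top dark [305 227  10  55 349] [310.29 253.76]
top dark [281 228  11  54 353] [286.52 254.71]
top red [323 225   2  42  42] [323.6 245.5]
top red [272 228  52  58 138] [289.58 271.79]
top red [325 268   1  24  24] [325.  279.5]
top red [279 293  48  31 194] [305.2  318.72]
top red [289 297   2   3   6] [289.5 298. ]
top red [312 298   2   3   6] [312.5 299. ]
top red [231 300   2   3   6] [231.5 301. ]
top red [208 304   2   2   4] [208.5 304.5]
scene red [331 203   1   1   1] [331. 203.]
scene red [335 204   1   1   1] [335. 204.]
scene red [339 205   1   1   1] [339. 205.]
scene red [350 208   1   1   1] [350. 208.]
scene red [354 209   1   1   1] [354. 209.]
scene red [343 210   1   2   2] [343.  210.5]
scene red [351 212   4   5   9] [352.67 213.33]
scene red [361 215   2   2   3] [361.67 215.67]
scene red [369 217   3   2   4] [370.25 217.25]
scene red [376 219   2   4   7] [376.43 220.29]
scene red [412 229   2   2   4] [412.5 229.5]
scene red [434 235   2   2   4] [434.5 235.5]
scene red [349 237   1   1   1] [349. 237.]
```

View pics/c2.png

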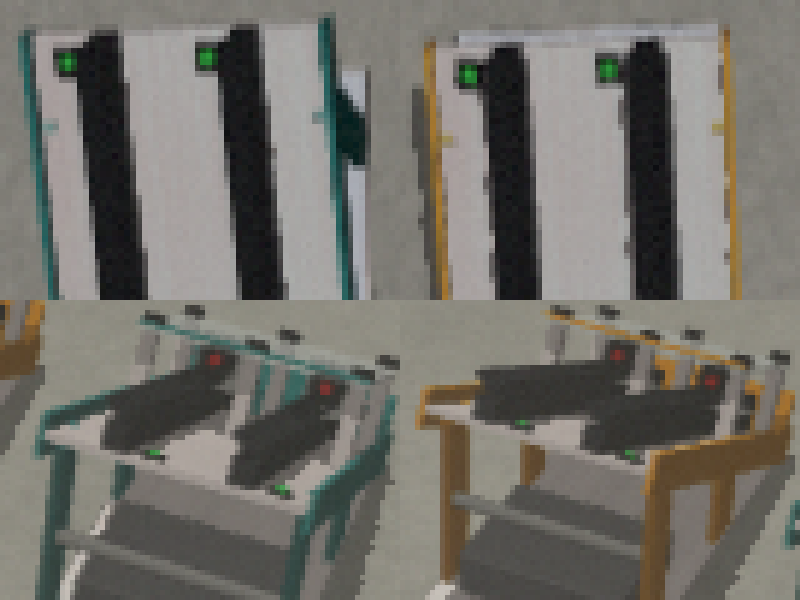

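```bash
python3 - <<'E'
from h import *
import pickle
T,S=pickle.load(open("f0.pkl","rb"))
P={"tealA":((208.5,304.5),(434.5,235.5)),"tealB":((231.5,301),(412.5,229.5)),"yelA":((289.5,298),(361.8,215.8)),"yelB":((312.5,299),(343.2,210.8))}
L={"tealA":((196.4,225.5),(426.4,256)),"tealB":((220,224.7),(401,248.8)),"yelA":((268+68/5.88,220+74/5.88),(300+232/5,200+156/5)),"yelB":((268+208/5.88,220+70/5.88),(300+123/5,200+123/5))}
for D in(P,L):
    for k,(a,b) in D.items():
        p,e=tri(T,(a[0],a[1]),S,b); print(k,p.round(4),round(e,4))
# strips centre lines in top view
c=T["color"].max(2)
for k,x0,x1,r0,r1 in(("tealA",196,212,232,270),("tealB",219,236,232,268),("yelA",279,296,240,280),("yelB",302,319,240,280)):
    pts=[]
    for r in range(r0,r1):
        w=np.clip(110-c[r,x0:x1].astype(float),0,70); pts.append((np.dot(w,np.arange(x0,x1))/w.sum(),r,(w/70).sum()))
    pts=np.array(pts);q=np.polyfit(pts[:,1],pts[:,0],1);print(k,q.round(4),np.std(pts[:,0]-np.polyval(q,pts[:,1])).round(2),pts[:,2].mean().round(2), np.polyval(q,[225,265]).round(2))
# tubes: fine, white/cap against blue
for k,x0 in(("short",390),("l",411),("ctl",433),("l2",454)):
    R=T["color"][262:310,x0-9:x0+10].astype(float); w=np.clip(R[:,:,0]-70,0,60); ys,xs=np.nonzero(w>25); m,v=cv2.PCACompute(np.c_[xs+x0-9,ys+262].astype(np.float32),None)
    print(k,m.round(2),len(xs),"rows",ys.min()+262,ys.max()+262,"pos",atz(T,*m[0],.031).round(4),"axis",v[0].round(3))
E
```

```text
tealA [0.4211 0.2651 0.0717] 0.0006
tealB [0.4294 0.2094 0.0758] 0.0011
yelA [0.4367 0.0708 0.0767] 0.0025
yelB [0.4348 0.0153 0.0739] 0.0018
tealA [0.6008 0.2889 0.1377] 0.0039
tealB [0.6029 0.2333 0.1373] 0.0036
yelA [0.5864 0.0943 0.1256] 0.0045
yelB [0.5882 0.0377 0.1261] 0.0041
tealA [1.105000e-01 1.762359e+02] 0.1 7.84 [201.11 205.53]
tealB [9.300000e-02 2.043038e+02] 0.08 7.38 [225.23 228.95]
yelA [6.140000e-02 2.709615e+02] 0.07 7.3 [284.78 287.23]
yelB [4.73000e-02 2.98298e+02] 0.05 7.37 [308.94 310.83]
short [[390.32 291.7 ]] 272 rows 266 309 pos [ 0.4574 -0.1777  0.031 ] axis [-0.07   0.998]
l [[411.39 289.11]] 283 rows 264 309 pos [ 0.4641 -0.2301  0.031 ] axis [-0.072  0.997]
ctl [[432.75 284.63]] 279 rows 262 309 pos [ 0.4754 -0.2835  0.031 ] axis [-0.112  0.994]
l2 [[454.1  281.29]] 271 rows 262 309 pos [ 0.4839 -0.3369  0.031 ] axis [-0.052  0.999]
```

```bash
cat > fit.py <<'E'
from h import *
import pickle
from scipy.optimize import least_squares
T,S=pickle.load(open("f0.pkl","rb"))
P=[((208.5,304.5),(434.5,235.5)),((231.5,301),(412.5,229.5)),((289.5,298),(361.8,215.8)),((312.5,299),(343.2,210.8))]
L=[((196.4,225.5),(426.4,256)),((220,224.7),(401,248.8)),((268+68/5.88,220+74/5.88),(300+232/5,200+156/5)),((268+208/5.88,220+70/5.88),(300+123/5,200+123/5))]
Q=[(.1105,176.2359),(.093,204.3038),(.0614,270.9615),(.0473,298.298)]
E_=[220.3,219.9,228,227]; LEN=[.212,.212,.187,.187]
th=np.radians(28)
def lane(g,i,p):
    x,y,z,ps=g; c,s=np.cos(ps),np.sin(ps); sg=.028 if i%2==0 else -.028
    ex=np.array([c*np.cos(th),s*np.cos(th),np.sin(th)]);ey=np.array([-s,c,0]);ez=np.cross(ex,ey)
    return np.array([x,y,z])+ex*p[0]+ey*(p[1]+sg)+ez*p[2]
def res(v):
    r=[]
    for i in range(4):
        g=v[4*(i//2):4*(i//2)+4]
        for x in np.linspace(.11,LEN[i]-.01,6):
            u,w=proj(T,lane(g,i,(x,0,.0068)))[0]; r.append((u-Q[i][0]*w-Q[i][1])*1)
        r.append((proj(T,lane(g,i,(LEN[i],0,.0068)))[0][1]-E_[i])/.5)
        r+=list((proj(T,lane(g,i,(v[8+i],0,.0145)))[0]-P[i][0])/.7)
        r+=list((proj(S,lane(g,i,(v[8+i],0,.0113)))[0]-P[i][1])/.7)
        l=(LEN[i]-v[12],v[13],v[14])
        r+=list((proj(T,lane(g,i,l))[0]-L[i][0])/.5)+list((proj(S,lane(g,i,l))[0]-L[i][1])/.5)
    return np.array(r)
v0=[.41,.23,.06,.1,.42,.04,.06,.05,.01,.01,.01,.01,.02,.015,0]
s=least_squares(res,v0)
if __name__=="__main__":
    print("cost",s.cost); print(s.x[:8].round(4),s.x[8:].round(4)); C=np.linalg.inv(s.jac.T@s.jac);print(np.sqrt(np.diag(C)).round(4)[:8])
    R=s.fun.reshape(4,-1).round(1); print(R)
    for i in range(4): print(i,[lane(s.x[4*(i//2):4*(i//2)+4],i,(x,0,.0113)).round(4).tolist() for x in (0,.15)])
E
python3 fit.py
```

```text
cost 15.987139838579338
[0.4242 0.2367 0.0601 0.0361 0.4319 0.043  0.0604 0.0355] [ 0.0049  0.0119  0.014   0.0095  0.0183  0.0178 -0.0154]
[0.0007 0.0008 0.0011 0.0063 0.0007 0.0009 0.0012 0.0075]
[[-0.5 -0.5 -0.4 -0.3 -0.3 -0.2  0.4 -0.4  0.1 -0.5 -0.1 -1.7  0.5 -1.9
   0.2]
 [-0.2 -0.2 -0.1 -0.1 -0.   0.  -0.4 -0.3  0.2 -0.8  0.3 -1.2  0.6 -1.9
  -0.3]
 [ 0.   0.1  0.1  0.2  0.2  0.3 -0.2 -1.1  0.3 -0.7  0.2 -1.9  0.8 -1.8
  -0.4]
 [ 0.2  0.2  0.2  0.3  0.3  0.4  0.2 -0.4  0.3 -0.8 -0.2 -2.1  0.6 -1.3
   0.2]]
0 [[0.4179, 0.2645, 0.0701], [0.5503, 0.2693, 0.1405]]
1 [[0.4199, 0.2086, 0.0701], [0.5523, 0.2134, 0.1405]]
2 [[0.4256, 0.0708, 0.0704], [0.5579, 0.0755, 0.1408]]
3 [[0.4276, 0.0148, 0.0704], [0.5599, 0.0195, 0.1408]]
```

```bash
python3 - <<'E'
from h import *
import pickle
T,S=pickle.load(open("f0.pkl","rb"))
eyes.grab_frame("top")
d=eyes.trace("cradle","top")[0]; m=d["region"].astype(np.uint8)
cs=max(cv2.findContours(cv2.morphologyEx(m,cv2.MORPH_CLOSE,np.ones((9,9))),0,2)[0],key=cv2.contourArea); b=cv2.boxPoints(cv2.minAreaRect(cs)); X=np.array([atz(T,*p,.01) for p in b]); print(X.round(4).tolist(), X.mean(0).round(4), [np.linalg.norm(X[i]-X[i-1]).round(4) for i in range(4)],[np.arctan2(*(X[i]-X[i-1])[1::-1]).round(3) for i in range(4)])
H=cv2.cvtColor(T["color"],cv2.COLOR_RGB2HSV)
for k,x0 in(("short",390),("l",411),("ctl",433),("l2",454)):
    w=T["color"][255:315,x0-12:x0+13].astype(float); red=np.clip(w[:,:,0]-60,0,80)  # white body + caps have red, blue tray none
    white=(w[:,:,0]>120)&(w[:,:,1]>110); ys,xs=np.nonzero(white); 
    rows=[(r+255,np.dot(red[r],np.arange(x0-12,x0+13))/red[r].sum()) for r in sorted(set(ys)) if white[r].sum()>=2 and ys.min()+2<r<ys.max()-2]
    rows=np.array(rows)[:, ::-1]
    q=np.polyfit(rows[:,1],rows[:,0],1); rr=(ys.min()+255,ys.max()+255)
    cap=[np.nonzero((red[:,8:17]>20).any(1))[0].min()+255]
    A=[atz(T,np.polyval(q,r),r,.03) for r in (cap[0]-.5,rr[0],rr[1]+.5)]
    print(k,rr,cap,[a.round(4).tolist()[:2] for a in A],"yaw",np.arctan2(*(A[1]-A[2])[1::-1]).round(3))
E
```

```text
[[0.4345, -0.1392, 0.01], [0.5487, -0.1544, 0.01], [0.5222, -0.3783, 0.01], [0.4089, -0.3597, 0.01]] [ 0.4786 -0.2579  0.01  ] [np.float64(0.222), np.float64(0.1153), np.float64(0.2254), np.float64(0.1148)] [np.float64(1.455), np.float64(-0.133), np.float64(-1.689), np.float64(2.979)]
short (np.int64(255), np.int64(314)) [np.int64(255)] [[0.5512, -0.1737], [0.5499, -0.1738], [0.4013, -0.1776]] yaw 0.026
l (np.int64(255), np.int64(314)) [np.int64(255)] [[0.5514, -0.2394], [0.5501, -0.2393], [0.4015, -0.2236]] yaw -0.105
ctl (np.int64(255), np.int64(314)) [np.int64(255)] [[0.5515, -0.2915], [0.5503, -0.2914], [0.4017, -0.2758]] yaw -0.105
l2 (np.int64(255), np.int64(314)) [np.int64(255)] [[0.5517, -0.3407], [0.5504, -0.3407], [0.402, -0.3468]] yaw 0.041
```

```bash
python3 - <<'E'
from h import *
import pickle
T,S=pickle.load(open("f0.pkl","rb"))
c=T["color"].astype(int); m=((c[:,:,0]>90)&(c[:,:,0]>c[:,:,2]*.75)).astype(np.uint8)
mm=np.zeros_like(m);
poly=np.array([[382,262],[466,268],[463,308],[378,303]]);cv2.fillConvexPoly(mm,poly,1);m&=mm
k,l,st,ce=cv2.connectedComponentsWithStats(m)
for i in range(1,k):
    if st[i,4]<40: continue
    ys,xs=np.nonzero(l==i);rows=np.array([(r,xs[ys==r].mean()) for r in range(ys.min()+2,ys.max()-1)]);q=np.polyfit(rows[:,0],rows[:,1],1)
    A=[atz(T,np.polyval(q,r),r,.032) for r in(ys.min()-.5,ys.max()+.5)]
    print(st[i],"ends",A[0].round(4)[:2],A[1].round(4)[:2],"len",np.linalg.norm(A[0]-A[1]).round(4),"mid",((A[0]+A[1])/2).round(4)[:2],"yaw",np.arctan2(*(A[0]-A[1])[1::-1]).round(3))
s=readout.observe();print(go((.478,-.231,.12),-.11))
E
```

```text
[408 264   9  39 222] ends [ 0.5282 -0.2368] [ 0.4308 -0.2259] len 0.098 mid [ 0.4795 -0.2314] yaw -0.112
[387 266   9  30 162] ends [ 0.523  -0.1842] [ 0.4479 -0.1756] len 0.0756 mid [ 0.4854 -0.1799] yaw -0.114
[429 266   9  40 239] ends [ 0.5233 -0.2887] [ 0.4236 -0.2772] len 0.1004 mid [ 0.4735 -0.283 ] yaw -0.115
[450 267   8  38 212] ends [ 0.521  -0.3413] [ 0.4263 -0.3295] len 0.0954 mid [ 0.4736 -0.3354] yaw -0.124
([0.404, -0.2805, 0.1113], 0.366, 0.256)
```

Emit:
arm_command([
  [[0.05,-0.035,0.0,0.12],[0.1,-0.07,0.02,0.24],[0.15,-0.105,0.03,0.366],[0.2,-0.14,0.05,0.366],[0.25,-0.175,0.07,0.366],[0.3,-0.21,0.09,0.366],[0.35,-0.245,0.1,0.366],[0.404,-0.2805,0.1113,0.366]],
], hand=0.45, squeeze=20)

```text
time: 2.05
ee_pos: [0.4109, -0.3077, 0.1421]
tcp_rot: [0.998, -0.055, 0.0, 0.0]
ft_force: [0.3, -0.8, 1.0]
grip_width: 0.0386
grasp_force: 0.0
```

```bash
python3 - <<'E'
from h import *
s=readout.observe();print(s["time"],s["ee_pos"],s["grip_width"],s["ft_force"],np.abs(s["joint_velocities"]).max());print(go((.480,-.2317,.023),-.115))
E
```

```text
2.05 [ 0.41085769 -0.30767769  0.14212982] 0.03857426985049793 [ 0.31836915 -0.77011084  0.99981209] 1.0229001974443421
([0.0603, -0.0832, 0.1191], 0.004, -0.111)
```

Emit:
arm_command([
  [[0.02,-0.028,0.02,0.004],[0.04,-0.056,0.04,0.004],[0.06,-0.083,0.06,0.004],[0.06,-0.083,0.07,0.004],[0.06,-0.083,0.07,0.004],[0.06,-0.083,0.07,0.004],[0.06,-0.083,0.07,0.004],[0.06,-0.083,0.07,0.004]],
])

```text
time: 2.85
ee_pos: [0.4785, -0.2345, 0.0733]
tcp_rot: [0.998, -0.058, 0.001, 0.0]
ft_force: [-0.9, -0.4, 0.3]
grip_width: 0.0386
grasp_force: 0.0
```

```bash
python3 - <<'E'
from h import *
s=readout.observe();print(s["time"],s["ee_pos"],s["grip_width"],s["ft_force"],np.abs(s["joint_velocities"]).max());print(go((.480,-.2317,.023),-.115))
E
```

```text
2.85 [ 0.47852179 -0.23450377  0.07330611] 0.03864228191129541 [-0.89063839 -0.42650935  0.2752172 ] 0.004343354813513486
([0.0011, -0.003, 0.0503], -0.001, -0.116)
```

Emit:
arm_command([
  [[0.001,-0.003,0.02,0],[0.001,-0.003,0.04,0],[0.001,-0.003,0.05,0],[0.001,-0.003,0.05,0],[0.001,-0.003,0.05,0],[0.001,-0.003,0.05,0],[0.001,-0.003,0.05,0],[0.001,-0.003,0.05,0]],
])

```text
time: 3.65
ee_pos: [0.4804, -0.2306, 0.0231]
tcp_rot: [0.998, -0.057, 0.0, 0.0]
ft_force: [0.1, -0.1, 0.7]
grip_width: 0.0381
grasp_force: 0.0
```

Emit:
arm_command([
  [[0,0,0,0],[0,0,0,0],[0,0,0,0],[0,0,0,0],[0,0,0,0],[0,0,0,0],[0,0,0,0],[0,0,0,0]],
], hand=0, squeeze=20)

```text
time: 4.45
ee_pos: [0.4801, -0.2314, 0.0228]
tcp_rot: [0.998, -0.057, 0.0, 0.001]
ft_force: [-1.6, -5.2, 5.0]
grip_width: 0.0151
grasp_force: 22.2
```

Emit:
arm_command([
  [[0,0,-0.03,0],[0,0,-0.08,0],[0,-0.01,-0.13,0],[0,-0.04,-0.17,0],[0,-0.08,-0.2,0],[0,-0.13,-0.205,0],[0.005,-0.18,-0.205,0],[0.005,-0.23,-0.205,0]],
])

```text
time: 5.25
ee_pos: [0.5111, -0.0009, 0.2278]
tcp_rot: [0.998, -0.057, 0.0, -0.0]
ft_force: [0.6, 0.1, -0.3]
grip_width: 0.015
grasp_force: 21.8
```

Emit:
arm_command([
  [[0,-0.05,0,-0.05],[0,-0.1,0,-0.1],[0.005,-0.15,0,-0.152],[0.005,-0.2,0,-0.152],[0.007,-0.24,0,-0.152],[0.007,-0.27,0,-0.152],[0.007,-0.276,0,-0.152],[0.007,-0.276,0,-0.152]],
])

```text
time: 6.05
ee_pos: [0.5483, 0.2714, 0.2267]
tcp_rot: [1.0, 0.021, -0.001, -0.0]
ft_force: [0.4, -1.1, -0.1]
grip_width: 0.0153
grasp_force: 21.8
```

```bash
python3 - <<'E'
from h import *
import pickle
s=readout.observe();print(s["time"],s["ee_pos"],s["grip_width"],s["grasp_force"],s["ft_force"],np.abs(s["joint_velocities"]).max());print(go((.5503,.2693,.2),.036))
E
```

```text
6.05 [0.5483381  0.27139253 0.22665444] 0.015301786919842008 21.797830760478973 [ 0.3874518  -1.12731854 -0.10490321] 0.03825026639585054
([0.0019, 0.0022, 0.0266], 0.005, 0.041)
```

Emit:
arm_command([
  [[0.002,0.002,0.02,0.005],[0.002,0.002,0.045,0.005],[0.002,0.002,0.047,0.005],[0.002,0.002,0.047,0.005],[0.002,0.002,0.047,0.005],[0.002,0.002,0.047,0.005],[0.002,0.002,0.047,0.005],[0.002,0.002,0.047,0.005]],
])

```text
time: 6.85
ee_pos: [0.5518, 0.2679, 0.1811]
tcp_rot: [1.0, 0.016, 0.0, -0.0]
ft_force: [1.1, 0.6, -0.1]
grip_width: 0.015
grasp_force: 21.8
```

```bash
python3 - <<'E'
from h import *
T=eyes.grab_frame("top");S=eyes.grab_frame("scene")
s=readout.observe();print(s["time"],s["ee_pos"],s["ft_force"])
def crop(f,x,y,w,h): return cv2.resize(f["color"][y:y+h,x:x+w,::-1],(400,600),interpolation=cv2.INTER_CUBIC)
cv2.imwrite("pics/c3.png",np.hstack([crop(T,175,190,80,120),crop(S,370,170,90,135)]))
for c in("top","scene"):
    for d in eyes.trace("long_1",c)[:3]: print(c,d["conf"],d["rect"])
E
```

```text
6.95 [0.55165894 0.26788431 0.18078607] [-0.45352051  0.35865547 -0.22753466]
top 0.8 [450.3, 266.3, 455.9, 302.5]
scene 0.62 [219.5, 191.7, 244.3, 206.9]
scene 0.52 [417.7, 208.9, 431.7, 236.0]
```

View pics/c3.png

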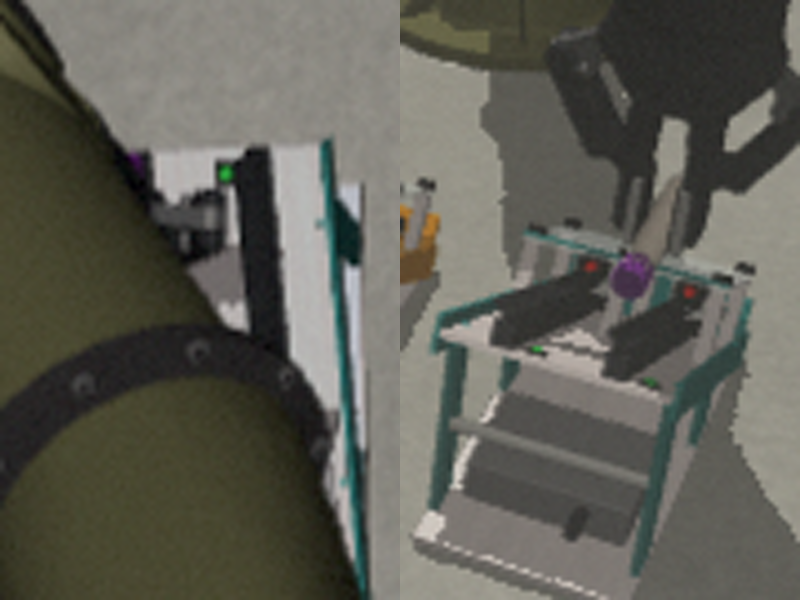

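```bash
python3 - <<'E'
from h import *
import fit
S=eyes.grab_frame("scene");st=readout.observe()
im=cv2.resize(S["color"][215:275,395:455,::-1],(600,600),interpolation=cv2.INTER_NEAREST)
def ln(A,B,col):
    p=proj(S,np.array([A,B])); p=((p-[395,215]+.5)*10).astype(int); cv2.line(im,tuple(p[0].tolist()),tuple(p[1].tolist()),col,1)
g=fit.s.x[:4]
for i in(0,1):
    for y,z in((-.0068,.0068),(.0068,.0068),(0,0)): ln(fit.lane(g,i,(.09,y,z)),fit.lane(g,i,(.212,y,z)),(0,255,255))
    for y in(-.0068,.0068): ln(fit.lane(g,i,(.212,y,.0068)),fit.lane(g,i,(.212,0,0)),(0,255,255))
m=st["ee_pos"]+[0,0,.005];R=Ro.from_quat(st["tcp_rot"]).as_matrix();ax=R[:,0]
c=m+.05*ax; print(m,proj(S,c))
a=np.linspace(0,2*np.pi,25);C=[c+.008*(np.cos(t)*R[:,1]+np.sin(t)*R[:,2]) for t in a]
for i in range(24): ln(C[i],C[i+1],(0,255,0))
cv2.imwrite("pics/c4.png",im)
E
```

```text
[0.55159033 0.26786016 0.18554261] [[419.81061989 235.11954778]]
```

View pics/c4.png

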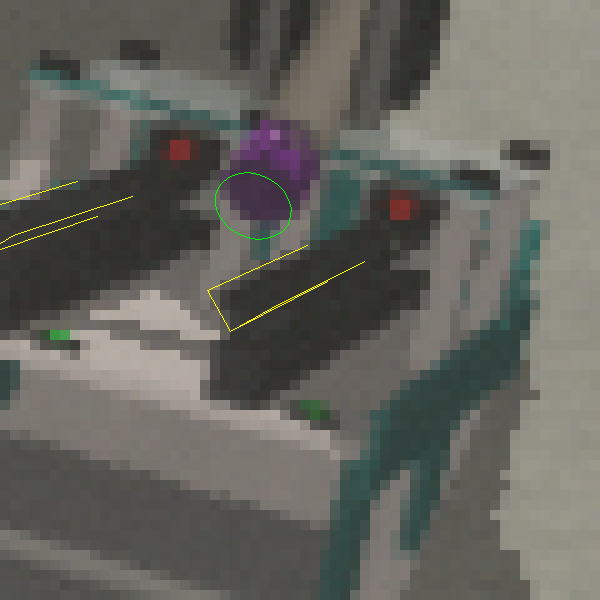

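Emit:
arm_command([
  [[0,-0.002,0.005,0],[0,-0.002,0.01,0],[0,-0.002,0.015,0],[0,-0.002,0.018,0],[0,-0.002,0.021,0],[0,-0.002,0.024,0],[0,-0.002,0.027,0],[0,-0.002,0.029,0]],
])

```text
time: 7.9
ee_pos: [0.5511, 0.2704, 0.1516]
tcp_rot: [1.0, 0.017, -0.0, -0.0]
ft_force: [-3.3, 1.0, 4.2]
grip_width: 0.0148
grasp_force: 22.6
```

Emit:
arm_command([
  [[0,0,0.003,0],[0,0,0.006,0],[0,0,0.009,0],[0,0,0.011,0],[0,0,0.012,0],[0,0,0.013,0],[0,0,0.013,0],[0,0,0.013,0]],
])

```text
time: 8.7
ee_pos: [0.5517, 0.27, 0.1386]
tcp_rot: [1.0, 0.016, 0.0, -0.0]
ft_force: [-0.3, 3.6, 3.1]
grip_width: 0.0147
grasp_force: 24.0
```

Emit:
arm_command([
  [[0,-0.001,0.001,0],[0,-0.001,0.002,0],[0,-0.001,0.003,0],[0,-0.001,0.003,0],[0,-0.001,0.003,0],[0,-0.001,0.003,0],[0,-0.001,0.003,0],[0,-0.001,0.003,0]],
])

```text
time: 9.5
ee_pos: [0.5519, 0.2705, 0.1362]
tcp_rot: [1.0, 0.016, 0.001, 0.0]
ft_force: [-1.8, 0.5, 9.4]
grip_width: 0.0148
grasp_force: 26.4
```

```bash
python3 - <<'E'
from h import *
S=eyes.grab_frame("scene");st=readout.observe();print(st["ee_pos"],st["ft_force"],st["torque"])
cv2.imwrite("pics/c5.png",cv2.resize(S["color"][205:265,385:455,::-1],(700,600),interpolation=cv2.INTER_CUBIC))
E
```

```text
[0.55187696 0.27048007 0.13621012] [-2.21942587  0.61301226  9.09951838] [0.04878047 0.20141131 0.00729957]
```

View pics/c5.png

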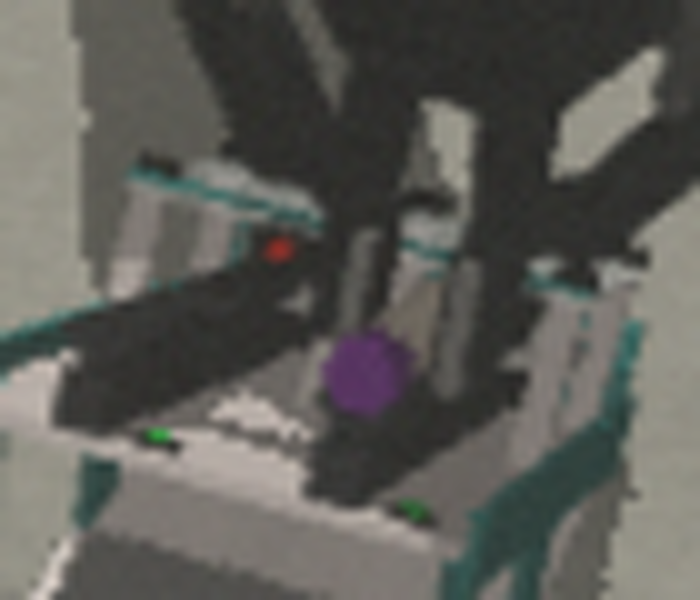

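Emit:
arm_command([
  [[0,0,0,0],[0,0,0,0],[0,0,0,0],[0.01,0,-0.006,0],[0.022,0,-0.012,0],[0.034,0,-0.018,0],[0.044,0,-0.0235,0],[0.044,0,-0.0235,0]],
], hand=0.3)

```text
time: 10.35
ee_pos: [0.5969, 0.2717, 0.1591]
tcp_rot: [1.0, 0.016, 0.001, 0.0]
ft_force: [-0.3, 0.6, -0.8]
grip_width: 0.0257
grasp_force: 0.0
```

```bash
python3 - <<'E'
from h import *
S=eyes.grab_frame("scene");st=readout.observe();print(st["ee_pos"],st["ft_force"],st["grip_width"])
cv2.imwrite("pics/c6.png",cv2.resize(S["color"][205:265,385:455,::-1],(700,600),interpolation=cv2.INTER_CUBIC))
E
```

```text
[0.5957496  0.27184235 0.15856717] [-0.12730096  1.07538538 -0.07518664] 0.02513516146194554
```

View pics/c6.png

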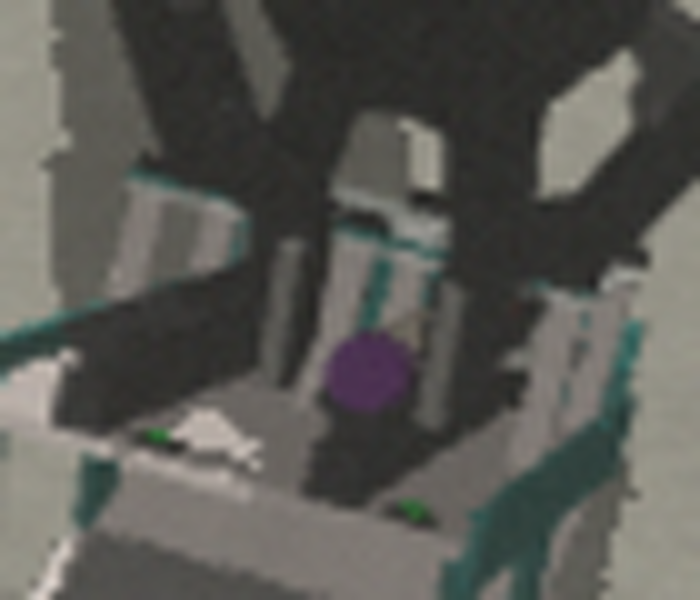

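Emit:
arm_command([
  [[0,0,0,0],[0,0,0,0],[0,0,0,0],[0,0,0,0],[0,0,0,0],[0,0,0,0],[0,0,0,0],[0,0,0,0]],
], hand=0, squeeze=20)

```text
time: 11.2
ee_pos: [0.595, 0.2722, 0.1588]
tcp_rot: [1.0, 0.016, -0.0, 0.0]
ft_force: [-2.4, -0.6, -1.5]
grip_width: 0.0146
grasp_force: 19.6
```

Emit:
arm_command([
  [[-0.0088,0,0.0047,0],[-0.0177,0,0.0094,0],[-0.0265,0,0.0141,0],[-0.0353,0,0.0188,0],[-0.0353,0,0.0188,0],[-0.0353,0,0.0188,0],[-0.0353,0,0.0188,0],[-0.0353,0,0.0188,0]],
])

```text
time: 12.0
ee_pos: [0.5603, 0.2709, 0.1406]
tcp_rot: [1.0, 0.016, -0.0, 0.0]
ft_force: [-3.1, -2.3, 6.2]
grip_width: 0.0149
grasp_force: 21.8
```

Emit:
arm_command([
  [[-0.0088,0.0005,0.004,0],[-0.0177,0.0005,0.0087,0],[-0.0265,0.0005,0.0134,0],[-0.0353,0.0005,0.0181,0],[-0.0441,0.0005,0.0228,0],[-0.0441,0.0005,0.0228,0],[-0.0441,0.0005,0.0228,0],[-0.0441,0.0005,0.0228,0]],
])

```text
time: 12.8
ee_pos: [0.5159, 0.269, 0.1172]
tcp_rot: [1.0, 0.016, -0.001, 0.0]
ft_force: [-2.1, -1.0, 2.7]
grip_width: 0.0151
grasp_force: 20.6
```

Emit:
arm_command([
  [[-0.0018,0,0.0009,0],[-0.0035,0,0.0018,0],[-0.0053,0,0.0026,0],[-0.0053,0,0.0026,0],[-0.0053,0,0.0026,0],[-0.0053,0,0.0026,0],[-0.0053,0,0.0026,0],[-0.0053,0,0.0026,0]],
])

```text
time: 13.6
ee_pos: [0.5109, 0.2689, 0.1147]
tcp_rot: [1.0, 0.016, 0.0, 0.0]
ft_force: [1.2, -1.4, 3.6]
grip_width: 0.0145
grasp_force: 20.1
```

Emit:
arm_command([
  [[-0.0018,0,0.0009,0],[-0.0027,0,0.0014,0],[-0.0027,0,0.0014,0],[-0.0027,0,0.0014,0],[-0.0027,0,0.0014,0],[-0.0027,0,0.0014,0],[-0.0027,0,0.0014,0],[-0.0027,0,0.0014,0]],
])

```text
time: 14.4
ee_pos: [0.5078, 0.2688, 0.1133]
tcp_rot: [1.0, 0.016, -0.0, 0.0]
ft_force: [-0.3, -0.9, 1.8]
grip_width: 0.0149
grasp_force: 19.9
```

Emit:
arm_command([
  [[-0.0018,0,0.0009,0],[-0.0018,0,0.0009,0],[-0.0018,0,0.0009,0],[-0.0018,0,0.0009,0],[-0.0018,0,0.0009,0],[-0.0018,0,0.0009,0],[-0.0018,0,0.0009,0],[-0.0018,0,0.0009,0]],
])

```text
time: 15.2
ee_pos: [0.5065, 0.2688, 0.1126]
tcp_rot: [1.0, 0.016, 0.0, -0.0]
ft_force: [0.6, -2.5, 2.5]
grip_width: 0.0151
grasp_force: 19.9
```

```bash
cat > f.py <<'E'
from h import *
F=[]
for i in range(5):
    eyes.grab_frame("scene"); s=readout.observe(); F.append(s["ft_force"])
F=np.array(F);m=F.mean(0);print(round(s["time"],2),s["ee_pos"].round(4),"F",m.round(2),"sd",F.std(0).round(2),"along",round(m@[.883,.031,.469],2),"normal",round(m@[-.469,0,.883],2))
E
python3 f.py
```

```text
15.45 [0.5064 0.2688 0.1125] F [ 1.94 -2.55  2.55] sd [0.55 0.67 0.93] along 2.83 normal 1.34
```

Emit:
arm_command([
  [[-0.0014,0,0.0007,0],[-0.0014,0,0.0007,0],[-0.0014,0,0.0007,0],[-0.0014,0,0.0007,0],[-0.0014,0,0.0007,0],[-0.0014,0,0.0007,0],[-0.0014,0,0.0007,0],[-0.0014,0,0.0007,0]],
])

```text
time: 16.25
ee_pos: [0.5047, 0.2688, 0.1117]
tcp_rot: [1.0, 0.016, -0.0, 0.0]
ft_force: [-0.2, -2.3, 1.8]
grip_width: 0.0147
grasp_force: 19.9
```

```bash
python3 f.py
```

```text
16.5 [0.5048 0.2688 0.1117] F [-0.31 -2.26  1.94] sd [0.62 0.4  0.29] along 0.57 normal 1.86
```

```bash
cat > cap.py <<'E'
from h import *
import fit,sys
i=int(sys.argv[1]); S=eyes.grab_frame("scene"); c=S["color"].astype(int)
m=((c[:,:,0]-c[:,:,1]>18)&(c[:,:,2]-c[:,:,1]>18)); x0,x1=(385,455) if i<2 else (305,385)
mm=np.zeros((480,640),np.uint8);mm[200:280,x0:x1]=m[200:280,x0:x1];k,l,st,ce=cv2.connectedComponentsWithStats(mm)
j=1+np.argmax(st[1:,4]);print(st[j],ce[j].round(2))
g=fit.s.x[4*(i//2):4*(i//2)+4]
for x in np.arange(.08,.21,.01): print(round(x,3),proj(S,fit.lane(g,i,(x,0,.0113)))[0].round(1),end=' ')
s=readout.observe();e=s["ee_pos"]+[0,0,.005];o=fit.lane(g,i,(0,0,.0113));ex=fit.lane(g,i,(1,0,.0113))-o;print("\ngrip centre lane x",((e-o)@ex).round(4),proj(S,e).round(1))
E
python3 cap.py 0
```

```text
[426 235   6   7  30] [428.77 237.63]
0.08 [429.3 237.7] 0.09 [428.6 238. ] 0.1 [427.9 238.3] 0.11 [427.2 238.7] 0.12 [426.4 239. ] 0.13 [425.7 239.4] 0.14 [424.9 239.7] 0.15 [424.1 240.1] 0.16 [423.3 240.4] 0.17 [422.5 240.8] 0.18 [421.7 241.2] 0.19 [420.9 241.6] 0.2 [420.  241.9] 
grip centre lane x 0.0987 [[428.5 238.3]]
```

Emit:
arm_command([
  [[-0.0018,0,0.0009,0],[-0.0018,0,0.0009,0],[-0.0018,0,0.0009,0],[-0.0018,0,0.0009,0],[-0.0018,0,0.0009,0],[-0.0018,0,0.0009,0],[-0.0018,0,0.0009,0],[-0.0018,0,0.0009,0]],
])

```text
time: 17.35
ee_pos: [0.5033, 0.2687, 0.111]
tcp_rot: [1.0, 0.016, 0.0, -0.0]
ft_force: [2.6, -1.9, 3.3]
grip_width: 0.0148
grasp_force: 20.0
```

```bash
python3 f.py
```

```text
17.6 [0.5032 0.2687 0.1109] F [ 2.44 -2.34  3.02] sd [0.24 0.68 0.23] along 3.5 normal 1.52
```

Emit:
arm_command([
  [[-0.0009,0,0.0005,0],[-0.0009,0,0.0005,0],[-0.0009,0,0.0005,0],[-0.0009,0,0.0005,0],[-0.0009,0,0.0005,0],[-0.0009,0,0.0005,0],[-0.0009,0,0.0005,0],[-0.0009,0,0.0005,0]],
])

```text
time: 18.4
ee_pos: [0.5023, 0.2687, 0.1104]
tcp_rot: [1.0, 0.016, 0.0, -0.0]
ft_force: [4.0, -1.5, 4.4]
grip_width: 0.0144
grasp_force: 20.2
```

```bash
python3 f.py
```

```text
18.65 [0.5023 0.2687 0.1104] F [ 3.95 -2.4   4.37] sd [0.37 0.42 0.36] along 5.46 normal 2.0
```

Emit:
arm_command([
  [[0.0005,0,-0.0003,0],[0.001,0,-0.0005,0],[0.0015,0,-0.0008,0],[0.0019,0,-0.001,0],[0.0019,0,-0.001,0],[0.0019,0,-0.001,0],[0.0019,0,-0.001,0],[0.0019,0,-0.001,0]],
])

```text
time: 19.45
ee_pos: [0.5036, 0.2687, 0.1112]
tcp_rot: [1.0, 0.016, -0.001, 0.0]
ft_force: [-1.6, -2.2, 1.1]
grip_width: 0.0148
grasp_force: 19.8
```

```bash
python3 f.py
```

```text
19.7 [0.5039 0.2687 0.1113] F [-1.96 -1.74  0.34] sd [0.21 0.34 0.36] along -1.62 normal 1.22
```

Emit:
arm_command([
  [[0,0,0,0],[0,0,0,0],[0,0,0,0],[0,0,0,0],[0.003,0,-0.03,0],[0.003,0.0,-0.08,0],[0.003,0.0,-0.12,0],[0.003,0,-0.15,0]],
], hand=0.3)

```text
time: 20.5
ee_pos: [0.5076, 0.2694, 0.2644]
tcp_rot: [1.0, 0.016, 0.001, -0.001]
ft_force: [0.4, 0.7, -0.0]
grip_width: 0.0256
grasp_force: 0.0
```

```bash
python3 - <<'E'
from h import *
s=readout.observe();print(s["time"],s["ee_pos"],s["grip_width"],np.abs(s["joint_velocities"]).max());print(go((.474,-.3354,.25),-.115))
E
```

```text
20.5 [0.50764476 0.26935346 0.26440891] 0.025567236957941337 0.6841922253332068
([-0.0535, 0.6033, 0.0133], 0.148, 0.033)
```

Emit:
arm_command([
  [[-0.004,0.05,0,0],[-0.009,0.1,0,0],[-0.013,0.15,0,0],[-0.018,0.2,0,0],[-0.022,0.25,0,0],[-0.027,0.3,0,0],[-0.031,0.35,0,0],[-0.035,0.4,0,0]],
], hand=0.45)

```text
time: 21.3
ee_pos: [0.4851, -0.1325, 0.2618]
tcp_rot: [1.0, 0.016, 0.001, 0.0]
ft_force: [1.2, -0.4, -0.1]
grip_width: 0.0383
grasp_force: 0.0
```

Emit:
arm_command([
  [[-0.004,0.05,0,0.05],[-0.009,0.1,0.02,0.1],[-0.013,0.15,0.06,0.148],[-0.018,0.19,0.1,0.148],[-0.018,0.203,0.14,0.148],[-0.018,0.203,0.18,0.148],[-0.018,0.203,0.18,0.148],[-0.018,0.203,0.18,0.148]],
])

```text
time: 22.1
ee_pos: [0.4738, -0.3332, 0.0811]
tcp_rot: [0.998, -0.057, -0.001, -0.001]
ft_force: [0.5, 0.9, -0.0]
grip_width: 0.0385
grasp_force: 0.0
```

```bash
python3 - <<'E'
from h import *
s=readout.observe();print(s["time"],s["ee_pos"],s["grip_width"],np.abs(s["joint_velocities"]).max());print(go((.474,-.3352,.023),-.115))
T=eyes.grab_frame("top");S=eyes.grab_frame("scene")
cv2.imwrite("pics/c7.png",np.hstack([cv2.resize(T["color"][215:330,185:255,::-1],(365,600),interpolation=cv2.INTER_CUBIC),cv2.resize(S["color"][215:265,395:430+15,::-1],(430,430),interpolation=cv2.INTER_CUBIC)[:, :, :] if 0 else cv2.resize(S["color"][210:280,390:440,::-1],(428,600),interpolation=cv2.INTER_CUBIC)]))
E
```

```text
22.1 [ 0.47382685 -0.33316908  0.08112645] 0.038539192433505946 0.05790516436020376
([0.0005, 0.0021, 0.0581], 0.0, -0.115)
```

View pics/c7.png

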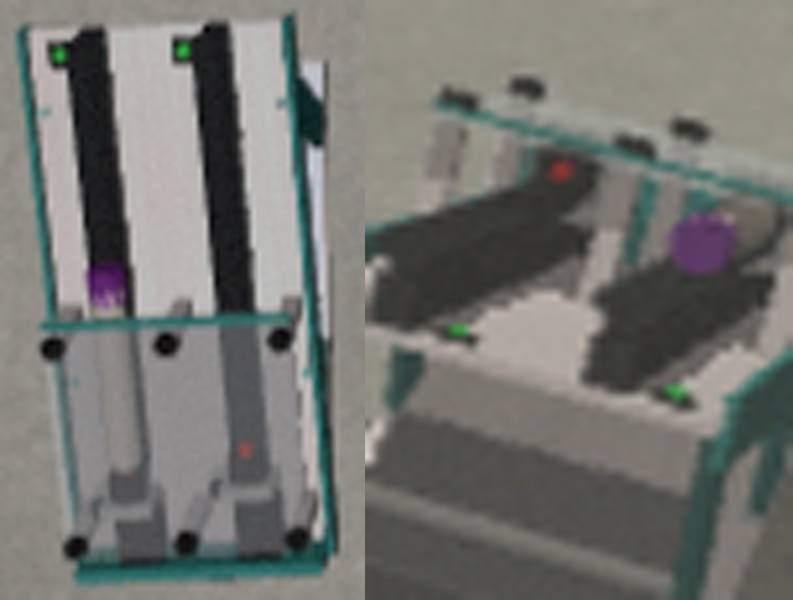

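Emit:
arm_command([
  [[0.0005,0.002,0.02,0],[0.0005,0.002,0.04,0],[0.0005,0.002,0.055,0],[0.0005,0.002,0.058,0],[0.0005,0.002,0.058,0],[0.0005,0.002,0.058,0],[0.0005,0.002,0.058,0],[0.0005,0.002,0.058,0]],
])

```text
time: 23.0
ee_pos: [0.4747, -0.3363, 0.0243]
tcp_rot: [0.998, -0.058, 0.001, 0.0]
ft_force: [-1.2, -0.2, 0.1]
grip_width: 0.0384
grasp_force: 0.0
```

Emit:
arm_command([
  [[0,0,0,0],[0,0,0,0],[0,0,0,0],[0,0,0,0],[0,0,0,0],[0,0,0,0],[0,0,0,0],[0,0,0,0]],
], hand=0, squeeze=20)

```text
time: 23.8
ee_pos: [0.4745, -0.3356, 0.0236]
tcp_rot: [0.998, -0.057, 0.0, -0.0]
ft_force: [-0.0, 3.1, 5.0]
grip_width: 0.0151
grasp_force: 21.2
```

```bash
python3 - <<'E'
from h import *
import pickle
T0,_=pickle.load(open("f0.pkl","rb"));T=eyes.grab_frame("top")
for f in(T0,T):
    c=f["color"].astype(int);print((c[298:312,205:213,0]-c[298:312,205:213,1]))
s=readout.observe();print(s["time"],s["ee_pos"],s["grip_width"],s["grasp_force"])
E
```

```text
[[ 0 -1 -1 -2 -3 -2 -2 -2]
 [ 2 -4 -3 -2 -1  0 -3  0]
 [ 2  0 -2 -1 -1 -1 -3 -1]
 [ 3  1 -2 -2 -4  0  0 -1]
 [ 2 -2  0  4  6  4  0 -1]
 [ 2  2  1 22 29 11 -2  0]
 [ 3 -1  5 46 44 21  0 -3]
 [ 2 -1  6 39 41 20  0  0]
 [ 2  0  1  9 16 10 -2  0]
 [ 3  1 -1  0 -1 -1  1  0]
 [-1  0  0  0 -1 -3 -2 -1]
 [ 0 -3  2 -1  0  0 -1 -1]
 [-2 -1  0  0  1 -1 -2 -2]
 [-1  0  1 -1  0 -1 -2 -1]]
[[ 0  3  3  1  4  2  1 -2]
 [ 1  3  2  4  2  3  3 -1]
 [ 1  2  3  4  3  2  3 -1]
 [ 3  2  2  3  2  2  2  1]
 [ 2  4  2  4  2  2  0 -1]
 [ 3  3  5  2  4  3  1 -2]
 [ 3  2  2  2  2  3  1  0]
 [ 2  1  0  2  6  7  0 -2]
 [ 1 -3 -1  1  5 11 -2 -1]
 [ 2  2  0  1  0 -1  0  1]
 [-1 -1  0 -1  1  2 -2  2]
 [ 0 -1  1 -1  0  0 -1 -1]
 [ 2 -1 -1  1 -1 -1 -2  1]
 [ 1  1  2  0  0  0 -1 -2]]
23.85 [ 0.47443792 -0.33558524  0.02359315] 0.014929593623701705 21.19417816400528
```

Emit:
arm_command([
  [[0,0,-0.03,0],[0,0,-0.08,0],[0,-0.01,-0.13,0],[0,-0.04,-0.17,0],[0,-0.08,-0.2,0],[0,-0.13,-0.205,0],[0.005,-0.18,-0.205,0],[0.005,-0.23,-0.205,0]],
])

```text
time: 24.65
ee_pos: [0.5061, -0.1082, 0.2289]
tcp_rot: [0.998, -0.058, 0.001, 0.0]
ft_force: [1.1, 0.2, -0.6]
grip_width: 0.0148
grasp_force: 20.7
```

Emit:
arm_command([
  [[0,-0.05,0,-0.05],[0.003,-0.1,0,-0.1],[0.005,-0.15,0,-0.152],[0.008,-0.2,0,-0.152],[0.01,-0.25,0,-0.152],[0.01,-0.29,0,-0.152],[0.01,-0.32,0,-0.152],[0.01,-0.325,0,-0.152]],
])

```text
time: 25.45
ee_pos: [0.5523, 0.2172, 0.2279]
tcp_rot: [1.0, 0.021, -0.0, -0.001]
ft_force: [-0.2, 0.3, -0.4]
grip_width: 0.015
grasp_force: 20.7
```

```bash
python3 - <<'E'
from h import *
s=readout.observe();print(s["time"],s["ee_pos"],s["grip_width"],s["grasp_force"],s["ft_force"],np.abs(s["joint_velocities"]).max());print(go((.5535,.2145,.175),.036))
E
```

```text
25.45 [0.55225958 0.21720304 0.22785961] 0.014987330774205217 20.683827102184296 [-0.16612733  0.2751732  -0.44301389] 0.046201593152268045
([0.0011, 0.0029, 0.0529], 0.006, 0.042)
```

Emit:
arm_command([
  [[0.001,0.001,0.02,0.006],[0.001,0.001,0.045,0.006],[0.001,0.001,0.055,0.006],[0.001,0.001,0.058,0.006],[0.001,0.001,0.058,0.006],[0.001,0.001,0.058,0.006],[0.001,0.001,0.058,0.006],[0.001,0.001,0.058,0.006]],
])

```text
time: 26.25
ee_pos: [0.5542, 0.2115, 0.1712]
tcp_rot: [1.0, 0.015, 0.001, -0.0]
ft_force: [0.3, -0.2, -0.1]
grip_width: 0.0149
grasp_force: 20.7
```

```bash
python3 - <<'E'
from h import *
s=readout.observe();print(s["time"],s["ee_pos"],s["ft_force"]);print(go((.5535,.2145,.151),.033))
E
```

```text
26.25 [0.55419592 0.21146635 0.17115697] [ 0.33428618 -0.22390455 -0.0798119 ]
([-0.0006, -0.003, 0.0202], -0.002, 0.031)
```

Emit:
arm_command([
  [[-0.0005,-0.003,0.003,0],[-0.0005,-0.003,0.006,0],[-0.0005,-0.003,0.009,0],[-0.0005,-0.003,0.012,0],[-0.0005,-0.003,0.015,0],[-0.0005,-0.003,0.018,0],[-0.0005,-0.003,0.021,0],[-0.0005,-0.003,0.023,0]],
])

```text
time: 27.05
ee_pos: [0.553, 0.2145, 0.1471]
tcp_rot: [1.0, 0.016, -0.0, -0.0]
ft_force: [-2.9, 0.9, 2.7]
grip_width: 0.0147
grasp_force: 21.6
```

Emit:
arm_command([
  [[0,0,0.002,0],[0,0,0.004,0],[0,0,0.006,0],[0,0,0.008,0],[0,0,0.009,0],[0,0,0.009,0],[0,0,0.009,0],[0,0,0.009,0]],
])

```text
time: 27.85
ee_pos: [0.5536, 0.2145, 0.1385]
tcp_rot: [1.0, 0.015, 0.0, -0.0]
ft_force: [0.1, 1.5, 2.8]
grip_width: 0.0149
grasp_force: 22.1
```

Emit:
arm_command([
  [[0,-0.0004,0.001,0],[0,-0.0004,0.002,0],[0,-0.0004,0.0025,0],[0,-0.0004,0.0025,0],[0,-0.0004,0.0025,0],[0,-0.0004,0.0025,0],[0,-0.0004,0.0025,0],[0,-0.0004,0.0025,0]],
])

```text
time: 28.65
ee_pos: [0.5536, 0.2146, 0.1362]
tcp_rot: [1.0, 0.015, 0.0, 0.0]
ft_force: [-0.5, 1.3, 5.2]
grip_width: 0.0151
grasp_force: 23.1
```

Emit:
arm_command([
  [[0,0,0,0],[0,0,0,0],[0,0,0,0],[0.01,0,-0.006,0],[0.022,0,-0.012,0],[0.034,0,-0.018,0],[0.044,0,-0.0235,0],[0.044,0,-0.0235,0]],
], hand=0.3)

```text
time: 29.45
ee_pos: [0.5985, 0.2158, 0.1596]
tcp_rot: [1.0, 0.015, 0.001, -0.0]
ft_force: [0.1, -0.7, -0.2]
grip_width: 0.0255
grasp_force: 0.0
```

Emit:
arm_command([
  [[0,0,0,0],[0,0,0,0],[0,0,0,0],[0,0,0,0],[0,0,0,0],[0,0,0,0],[0,0,0,0],[0,0,0,0]],
], hand=0, squeeze=20)

```text
time: 30.25
ee_pos: [0.5969, 0.2162, 0.1593]
tcp_rot: [1.0, 0.015, -0.0, 0.0]
ft_force: [-0.7, 0.7, -0.1]
grip_width: 0.0151
grasp_force: 19.5
```

Emit:
arm_command([
  [[-0.0088,0,0.0045,0],[-0.0177,0,0.0092,0],[-0.0265,0,0.0137,0],[-0.0353,0,0.0184,0],[-0.0353,0,0.0184,0],[-0.0353,0,0.0184,0],[-0.0353,0,0.0184,0],[-0.0353,0,0.0184,0]],
])

```text
time: 31.05
ee_pos: [0.562, 0.2149, 0.141]
tcp_rot: [1.0, 0.015, -0.0, 0.0]
ft_force: [-0.7, -0.9, 0.2]
grip_width: 0.0148
grasp_force: 19.9
```

Emit:
arm_command([
  [[-0.0088,0,0.0047,0],[-0.0177,0,0.0094,0],[-0.0265,0,0.0141,0],[-0.0353,0,0.0188,0],[-0.0406,0,0.0216,0],[-0.0406,0,0.0216,0],[-0.0406,0,0.0216,0],[-0.0406,0,0.0216,0]],
])

```text
time: 31.85
ee_pos: [0.5208, 0.2135, 0.1191]
tcp_rot: [1.0, 0.015, -0.001, 0.0]
ft_force: [-2.4, -1.8, 1.2]
grip_width: 0.0149
grasp_force: 20.2
```

Emit:
arm_command([
  [[-0.0018,0,0.0009,0],[-0.0035,0,0.0019,0],[-0.0044,0,0.0023,0],[-0.0044,0,0.0023,0],[-0.0044,0,0.0023,0],[-0.0044,0,0.0023,0],[-0.0044,0,0.0023,0],[-0.0044,0,0.0023,0]],
])

```text
time: 32.65
ee_pos: [0.5174, 0.2133, 0.1173]
tcp_rot: [1.0, 0.015, 0.0, 0.0]
ft_force: [1.1, -4.4, 5.4]
grip_width: 0.015
grasp_force: 20.7
```

```bash
python3 f.py
```

```text
32.9 [0.5174 0.2133 0.1173] F [ 1.82 -4.36  5.5 ] sd [0.44 0.75 0.43] along 4.05 normal 4.0
```

Emit:
arm_command([
  [[-0.0009,0.0008,0.0001,0],[-0.0009,0.0008,0.0001,0],[-0.0009,0.0008,0.0001,0],[-0.0009,0.0008,0.0001,0],[-0.0009,0.0008,0.0001,0],[-0.0009,0.0008,0.0001,0],[-0.0009,0.0008,0.0001,0],[-0.0009,0.0008,0.0001,0]],
])

```text
time: 33.7
ee_pos: [0.516, 0.213, 0.1169]
tcp_rot: [1.0, 0.015, -0.0, -0.0]
ft_force: [0.2, 0.1, 0.4]
grip_width: 0.0151
grasp_force: 19.5
```

```bash
python3 f.py
```

```text
33.95 [0.5161 0.2129 0.117 ] F [-0.09  0.16  0.1 ] sd [0.31 0.77 0.29] along -0.03 normal 0.13
```

Forces are now near zero, so it isn't in contact yet. I'll continue in 2 mm steps.

Emit:
arm_command([
  [[-0.0018,0,0.0009,0],[-0.0018,0,0.0009,0],[-0.0018,0,0.0009,0],[-0.0018,0,0.0009,0],[-0.0018,0,0.0009,0],[-0.0018,0,0.0009,0],[-0.0018,0,0.0009,0],[-0.0018,0,0.0009,0]],
])

```text
time: 34.75
ee_pos: [0.5143, 0.2128, 0.1161]
tcp_rot: [1.0, 0.015, 0.0, -0.0]
ft_force: [0.1, 0.3, -0.6]
grip_width: 0.0148
grasp_force: 19.5
```

```bash
python3 f.py
```

```text
35.0 [0.5143 0.2128 0.1161] F [ 0.06  0.35 -0.02] sd [0.49 0.7  0.45] along 0.05 normal -0.04
```

Emit:
arm_command([
  [[-0.0018,0,0.0009,0],[-0.0018,0,0.0009,0],[-0.0018,0,0.0009,0],[-0.0018,0,0.0009,0],[-0.0018,0,0.0009,0],[-0.0018,0,0.0009,0],[-0.0018,0,0.0009,0],[-0.0018,0,0.0009,0]],
])

```text
time: 35.8
ee_pos: [0.5125, 0.2127, 0.1152]
tcp_rot: [1.0, 0.015, 0.0, -0.0]
ft_force: [-1.0, 0.0, 0.1]
grip_width: 0.0148
grasp_force: 19.5
```

```bash
python3 f.py
```

```text
36.05 [0.5125 0.2127 0.1152] F [-0.01  0.01 -0.58] sd [0.67 0.47 0.61] along -0.29 normal -0.51
```

Emit:
arm_command([
  [[-0.0022,0,0.0012,0],[-0.0022,0,0.0012,0],[-0.0022,0,0.0012,0],[-0.0022,0,0.0012,0],[-0.0022,0,0.0012,0],[-0.0022,0,0.0012,0],[-0.0022,0,0.0012,0],[-0.0022,0,0.0012,0]],
])

```text
time: 36.85
ee_pos: [0.5105, 0.2126, 0.114]
tcp_rot: [1.0, 0.015, 0.0, -0.0]
ft_force: [2.1, -0.4, 1.3]
grip_width: 0.0147
grasp_force: 19.6
```

```bash
python3 f.py
```

```text
37.1 [0.5104 0.2127 0.114 ] F [ 2.22 -0.02  1.05] sd [0.5  0.66 0.38] along 2.45 normal -0.11
```

Emit:
arm_command([
  [[0.0003,0,-0.0002,0],[0.0006,0,-0.0003,0],[0.0006,0,-0.0003,0],[0.0006,0,-0.0003,0],[0.0006,0,-0.0003,0],[0.0006,0,-0.0003,0],[0.0006,0,-0.0003,0],[0.0006,0,-0.0003,0]],
])

```text
time: 37.9
ee_pos: [0.5108, 0.2126, 0.1143]
tcp_rot: [1.0, 0.015, -0.0, -0.0]
ft_force: [0.6, 0.1, 0.3]
grip_width: 0.015
grasp_force: 19.6
```

Emit:
arm_command([
  [[0,0,0,0],[0,0,0,0],[0,0,0,0],[0,0,0,0],[0.003,0,-0.03,0],[0.003,0.0,-0.08,0],[0.003,0.0,-0.12,0],[0.003,0,-0.15,0]],
], hand=0.3)

```text
time: 38.7
ee_pos: [0.5142, 0.213, 0.2672]
tcp_rot: [1.0, 0.015, 0.001, -0.001]
ft_force: [-0.1, 0.7, 0.2]
grip_width: 0.0256
grasp_force: 0.0
```

```bash
python3 - <<'E'
from h import *
s=readout.observe();print(s["time"],s["ee_pos"],s["grip_width"]);print(go((.4854,-.1802,.25),-.115))
E
```

```text
38.7 [0.51420349 0.21304653 0.26717867] 0.025639351612079753
([-0.041, 0.3922, 0.0167], 0.146, 0.031)
```

Emit:
arm_command([
  [[-0.005,0.05,0,0.05],[-0.01,0.1,0,0.1],[-0.015,0.15,0,0.146],[-0.02,0.2,0,0.146],[-0.025,0.25,0,0.146],[-0.03,0.3,0,0.146],[-0.037,0.35,0.02,0.146],[-0.041,0.392,0.06,0.146]],
], hand=0.45)

```text
time: 39.5
ee_pos: [0.4863, -0.1738, 0.2147]
tcp_rot: [0.998, -0.059, 0.002, 0.001]
ft_force: [0.8, 0.8, -0.3]
grip_width: 0.0384
grasp_force: 0.0
```

Emit:
arm_command([
  [[0,0,0.04,0],[0,0,0.08,0],[0,0,0.12,0],[0,0,0.12,0],[0,0,0.12,0],[0,0,0.12,0],[0,0,0.12,0],[0,0,0.12,0]],
])

```text
time: 40.3
ee_pos: [0.4865, -0.1705, 0.0947]
tcp_rot: [0.998, -0.058, 0.001, 0.0]
ft_force: [-0.3, -0.5, 0.1]
grip_width: 0.0388
grasp_force: 0.0
```

```bash
python3 - <<'E'
from h import *
import pickle
s=readout.observe();print(s["time"],s["ee_pos"],s["grip_width"],np.abs(s["joint_velocities"]).max());print(go((.4854,-.1802,.023),-.115))
T=eyes.grab_frame("top");c=T["color"].astype(int);print((c[:,:,0]-c[:,:,1])[296:308,228:236]);print((c[:,:,0]-c[:,:,1])[300:310,205:213])
for d in eyes.trace("long_1","top")[:4]: print(d["conf"],d["rect"])
E
```

```text
40.3 [ 0.4865467  -0.17052757  0.0947432 ] 0.038762675418175664 0.007635810304151806
([-0.0002, 0.0097, 0.0717], -0.0, -0.115)
[[ 2  4  3  3  4  2  3 -2]
 [ 4  3  4  3  3  2  2  1]
 [ 2  1  3  3  3  3  2  2]
 [ 2  3  5  4  5  1  0 -1]
 [ 2  3  5  4  2  4  0 -2]
 [ 2  0  2  3  2  2  1 -1]
 [ 1 -3 -1  0 -2 -1 -3 -1]
 [ 2 -1 -2 -1 -2 -1 -1  0]
 [ 0  0  0  1  2 -1  0 -1]
 [ 0 -1  2  1  0  2 -3  1]
 [-1  0 -1  2  1  0 -2 -2]
 [ 0  0 -1  0  0 -1 -2 -3]]
[[ 2  2  5  3  5  4  1 -2]
 [ 3  3  3  4  2  2  3 -3]
 [ 3  1  4  4  4  2  2 -2]
 [ 2  3  3  3  4  2  0 -4]
 [ 2  2  2  4  2  4  1  1]
 [ 0  1 -1  3  5  7  1 -3]
 [ 3 -1  0 -1  7 11 -1 -2]
 [ 2  0  0  0  0 -1  0  0]
 [ 0 -1  1 -1 -1  0 -1 -3]
 [ 0  1  2 -1  0 -1 -3  0]]
0.43 [228.1, 261.6, 228.8, 275.5]
0.43 [201.1, 265.7, 209.7, 273.9]
```

Emit:
arm_command([
  [[0,0.0097,0.02,0],[0,0.0097,0.04,0],[0,0.0097,0.06,0],[0,0.0097,0.072,0],[0,0.0097,0.072,0],[0,0.0097,0.072,0],[0,0.0097,0.072,0],[0,0.0097,0.072,0]],
])

```text
time: 41.2
ee_pos: [0.4851, -0.1801, 0.0221]
tcp_rot: [0.998, -0.058, 0.001, 0.0]
ft_force: [1.0, 0.1, 0.6]
grip_width: 0.0384
grasp_force: 0.0
```

Emit:
arm_command([
  [[0,0,0,0],[0,0,0,0],[0,0,0,0],[0,0,0,0],[0,0,0,0],[0,0,0,0],[0,0,0,0],[0,0,0,0]],
], hand=0, squeeze=20)

```text
time: 42.0
ee_pos: [0.4849, -0.1798, 0.0216]
tcp_rot: [0.998, -0.057, 0.0, -0.0]
ft_force: [0.2, 1.5, 5.0]
grip_width: 0.0152
grasp_force: 20.9
```

```bash
python3 - <<'E'
from h import *
s=readout.observe();print(s["time"],s["ee_pos"],s["grip_width"],s["ft_force"]);print(go((.5421,.0206,.2),.036))
import fit
print([fit.lane(fit.s.x[4:8],3,(x,0,.0113)).round(4).tolist() for x in (.112,.125,.15)])
E
```

```text
42.0 [ 0.48488596 -0.17975146  0.02164862] 0.015187314316812887 [0.2325402  1.54568109 5.01076552]
([0.034, -0.2056, -0.1783], -0.151, -0.115)
[[0.5264, 0.0183, 0.123], [0.5379, 0.0187, 0.1291], [0.5599, 0.0195, 0.1408]]
```

Emit:
arm_command([
  [[0,0,-0.03,0],[0,0,-0.08,0],[0,0,-0.13,0],[0.005,-0.03,-0.17,-0.05],[0.01,-0.07,-0.195,-0.1],[0.015,-0.12,-0.2,-0.149],[0.025,-0.165,-0.2,-0.149],[0.0298,-0.204,-0.2,-0.149]],
])

```text
time: 42.8
ee_pos: [0.5382, 0.0217, 0.2217]
tcp_rot: [1.0, 0.017, 0.001, -0.0]
ft_force: [0.0, 0.5, -0.6]
grip_width: 0.015
grasp_force: 20.4
```

Emit:
arm_command([
  [[0,0,0,0],[0,0,0.01,0],[0,0,0.02,0],[0,0,0.04,0],[0,0,0.06,0],[0,0,0.065,0],[0,0,0.065,0],[0,0,0.065,0]],
])

```text
time: 43.6
ee_pos: [0.5378, 0.0186, 0.1566]
tcp_rot: [1.0, 0.016, 0.0, 0.0]
ft_force: [-0.5, 0.9, 0.1]
grip_width: 0.0148
grasp_force: 20.3
```

```bash
python3 - <<'E'
from h import *
s=readout.observe();print(s["time"],s["ee_pos"],s["grip_width"],s["ft_force"]);print(go((.5379,.0196,.135),.033))
E
```

```text
43.6 [0.53784502 0.01863166 0.15656324] 0.014787849558866013 [-0.53850947  0.90353054  0.13633821]
([0.0001, -0.001, 0.0216], -0.0, 0.033)
```

Emit:
arm_command([
  [[0,-0.0006,0.004,0],[0,-0.0006,0.008,0],[0,-0.0006,0.011,0],[0,-0.0006,0.014,0],[0,-0.0006,0.017,0],[0,-0.0006,0.02,0],[0,-0.0006,0.023,0],[0,-0.0006,0.025,0]],
])

```text
time: 44.4
ee_pos: [0.5372, 0.0195, 0.1311]
tcp_rot: [1.0, 0.017, -0.0, 0.0]
ft_force: [-3.1, -1.6, 4.9]
grip_width: 0.0149
grasp_force: 21.4
```

Emit:
arm_command([
  [[0,0,0.002,0],[0,0,0.004,0],[0,0,0.006,0],[0,0,0.0065,0],[0,0,0.0065,0],[0,0,0.0065,0],[0,0,0.0065,0],[0,0,0.0065,0]],
])

```text
time: 45.2
ee_pos: [0.5376, 0.0197, 0.1247]
tcp_rot: [1.0, 0.017, -0.0, 0.0]
ft_force: [-2.4, -2.9, 4.6]
grip_width: 0.015
grasp_force: 22.2
```

Emit:
arm_command([
  [[0,0.0007,0.001,0],[0,0.0007,0.002,0],[0,0.0007,0.002,0],[0,0.0007,0.002,0],[0,0.0007,0.002,0],[0,0.0007,0.002,0],[0,0.0007,0.002,0],[0,0.0007,0.002,0]],
])

```text
time: 46.0
ee_pos: [0.5378, 0.0194, 0.1232]
tcp_rot: [1.0, 0.017, 0.0, -0.0]
ft_force: [-3.4, -2.8, 9.2]
grip_width: 0.0147
grasp_force: 24.7
```

Emit:
arm_command([
  [[0,0,0,0],[0,0,0,0],[0,0,0,0],[0.01,0.0004,-0.006,0],[0.02,0.0004,-0.0115,0],[0.03,0.0004,-0.0167,0],[0.03,0.0004,-0.0167,0],[0.03,0.0004,-0.0167,0]],
], hand=0.3)

```text
time: 46.8
ee_pos: [0.5673, 0.02, 0.139]
tcp_rot: [1.0, 0.017, -0.0, -0.0]
ft_force: [-0.2, -0.0, 0.3]
grip_width: 0.0256
grasp_force: 0.0
```

Emit:
arm_command([
  [[0,0,0,0],[0,0,0,0],[0,0,0,0],[0,0,0,0],[0,0,0,0],[0,0,0,0],[0,0,0,0],[0,0,0,0]],
], hand=0, squeeze=20)

```text
time: 47.6
ee_pos: [0.5673, 0.02, 0.1393]
tcp_rot: [1.0, 0.017, -0.0, -0.0]
ft_force: [-2.8, 2.2, 0.5]
grip_width: 0.0145
grasp_force: 20.1
```

Emit:
arm_command([
  [[-0.0088,0,0.0046,0],[-0.0177,0,0.0093,0],[-0.0265,0,0.014,0],[-0.0353,0,0.0187,0],[-0.0353,0,0.0187,0],[-0.0353,0,0.0187,0],[-0.0353,0,0.0187,0],[-0.0353,0,0.0187,0]],
])

```text
time: 48.4
ee_pos: [0.532, 0.0185, 0.1205]
tcp_rot: [1.0, 0.017, -0.001, 0.0]
ft_force: [-2.5, 0.3, -0.2]
grip_width: 0.0145
grasp_force: 20.3
```

Emit:
arm_command([
  [[-0.0088,0,0.0047,0],[-0.0177,0,0.0094,0],[-0.0283,0,0.015,0],[-0.0283,0,0.015,0],[-0.0283,0,0.015,0],[-0.0283,0,0.015,0],[-0.0283,0,0.015,0],[-0.0283,0,0.015,0]],
])

```text
time: 49.2
ee_pos: [0.5042, 0.0174, 0.1057]
tcp_rot: [1.0, 0.017, -0.0, 0.0]
ft_force: [-1.4, -1.1, 2.2]
grip_width: 0.0151
grasp_force: 20.3
```

```bash
python3 f.py
```

```text
49.45 [0.5042 0.0174 0.1057] F [-1.81 -1.42  1.7 ] sd [0.49 0.49 0.26] along -0.84 normal 2.35
```

Step 5 mm more, then feel.

Emit:
arm_command([
  [[-0.0018,0.0003,0.0007,0],[-0.0035,0.0003,0.0016,0],[-0.0044,0.0003,0.002,0],[-0.0044,0.0003,0.002,0],[-0.0044,0.0003,0.002,0],[-0.0044,0.0003,0.002,0],[-0.0044,0.0003,0.002,0],[-0.0044,0.0003,0.002,0]],
])

```text
time: 50.25
ee_pos: [0.4996, 0.0173, 0.1036]
tcp_rot: [1.0, 0.017, -0.0, -0.0]
ft_force: [-1.5, -0.0, 1.0]
grip_width: 0.015
grasp_force: 19.6
```

```bash
python3 f.py
```

```text
50.5 [0.4996 0.0172 0.1037] F [-0.59 -0.12 -0.33] sd [0.33 0.64 0.57] along -0.68 normal -0.02
```

Emit:
arm_command([
  [[-0.0014,0,0.0007,0],[-0.0027,0,0.0014,0],[-0.0027,0,0.0014,0],[-0.0027,0,0.0014,0],[-0.0027,0,0.0014,0],[-0.0027,0,0.0014,0],[-0.0027,0,0.0014,0],[-0.0027,0,0.0014,0]],
])

```text
time: 51.3
ee_pos: [0.497, 0.0171, 0.1023]
tcp_rot: [1.0, 0.017, -0.0, -0.0]
ft_force: [-0.1, 1.0, -1.0]
grip_width: 0.0145
grasp_force: 19.6
```

```bash
python3 f.py
```

```text
51.55 [0.497  0.0171 0.1023] F [ 0.06 -0.01  0.16] sd [0.62 0.42 0.19] along 0.13 normal 0.11
```

Emit:
arm_command([
  [[-0.0014,0,0.0007,0],[-0.0025,0,0.0013,0],[-0.0025,0,0.0013,0],[-0.0025,0,0.0013,0],[-0.0025,0,0.0013,0],[-0.0025,0,0.0013,0],[-0.0025,0,0.0013,0],[-0.0025,0,0.0013,0]],
])

```text
time: 52.35
ee_pos: [0.4945, 0.017, 0.101]
tcp_rot: [1.0, 0.017, -0.0, 0.0]
ft_force: [-0.1, 0.7, 0.1]
grip_width: 0.015
grasp_force: 19.6
```

```bash
python3 f.py
```

```text
52.6 [0.4944 0.0171 0.101 ] F [ 0.02 -0.25 -0.33] sd [0.19 0.55 0.41] along -0.15 normal -0.3
```

Emit:
arm_command([
  [[-0.0014,0,0.0007,0],[-0.0024,0,0.0013,0],[-0.0024,0,0.0013,0],[-0.0024,0,0.0013,0],[-0.0024,0,0.0013,0],[-0.0024,0,0.0013,0],[-0.0024,0,0.0013,0],[-0.0024,0,0.0013,0]],
])

```text
time: 53.4
ee_pos: [0.4924, 0.017, 0.0998]
tcp_rot: [1.0, 0.017, 0.0, -0.0]
ft_force: [2.4, 0.4, 1.5]
grip_width: 0.0147
grasp_force: 19.7
```

```bash
python3 f.py
```

```text
53.65 [0.4922 0.0169 0.0997] F [ 2.93 -0.36  1.35] sd [0.92 0.27 0.31] along 3.21 normal -0.19
```

Emit:
arm_command([
  [[0.0003,0,-0.0002,0],[0.0006,0,-0.0003,0],[0.0008,0,-0.0004,0],[0.0008,0,-0.0004,0],[0.0008,0,-0.0004,0],[0.0008,0,-0.0004,0],[0.0008,0,-0.0004,0],[0.0008,0,-0.0004,0]],
])

```text
time: 54.45
ee_pos: [0.4927, 0.017, 0.1]
tcp_rot: [1.0, 0.017, -0.0, -0.0]
ft_force: [1.7, 0.3, 1.1]
grip_width: 0.0149
grasp_force: 19.7
```

Emit:
arm_command([
  [[0,0,0,0],[0,0,0,0],[0,0,0,0],[0,0,0,0],[0.003,0,-0.03,0],[0.003,0.01,-0.08,0],[0.003,0.05,-0.12,0],[0.003,0.1,-0.12,0]],
], hand=0.3)

```text
time: 55.25
ee_pos: [0.5016, -0.0758, 0.2243]
tcp_rot: [1.0, 0.02, 0.004, -0.0]
ft_force: [0.8, -0.6, -0.1]
grip_width: 0.0256
grasp_force: 0.0
```

```bash
python3 - <<'E'
from h import *
s=readout.observe();print(s["time"],s["ee_pos"])
T=eyes.grab_frame("top");S=eyes.grab_frame("scene");c=T["color"].astype(int);d=c[:,:,0]-c[:,:,1]
print(d[300:310,205:213]);print(d[294:306,309:317])
a=cv2.resize(T["color"][215:330,185:255,::-1],(365,600),interpolation=cv2.INTER_CUBIC);b=cv2.resize(T["color"][215:330,265:335,::-1],(365,600),interpolation=cv2.INTER_CUBIC)
cv2.imwrite("pics/c8.png",np.hstack([a,b]))
E
```

```text
55.25 [ 0.50162975 -0.07579885  0.22428893]
[[ 3  3  3  4  2  4  1 -2]
 [ 2  3  5  3  2  1  1 -1]
 [ 2  2  3  3  5  3  1 -2]
 [ 3  4  3  4  2  4  0 -2]
 [ 1  5  3  3  4  4  2  1]
 [ 2  0  3  1  6  6  0 -1]
 [ 4 -1 -1  1  6 10 -1  1]
 [ 1  0  0  0 -2  0  0  0]
 [ 0 -1  2  0  0  2 -3 -2]
 [-2 -3  0  0  1  1 -3  0]]
[[ 3  1  4  5  3  2  1  0]
 [ 3  2  4  3  3  1  5  1]
 [ 1  4  2  5  4  2  4  0]
 [ 0  3  4  4  4  1  3  0]
 [ 1  3  3  2  5  2  1 -1]
 [-2  2  2  2  3  5  0 -2]
 [-1  0  0  5  5  5 -2  1]
 [ 1 -1  0  7  5  0 -1  0]
 [ 1  0 -1 -2 -2 -2 -3 -2]
 [-1  2 -1 -1  0  0 -1  2]
 [ 0  1  0  0 -1  0 -2 -1]
 [ 0 -2 -2 -1  1 -2  0  1]]
```

View pics/c8.png

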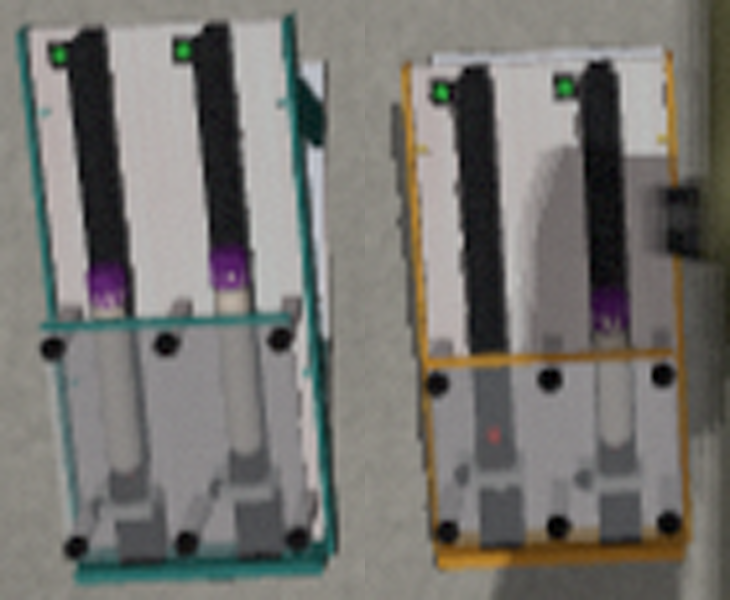

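```bash
python3 -c "
from plant import order
print(order.finish_job())"
```

```text
the job is handed in; nothing more can be done
None
```

I handed the job in at about 55 s. Both long tubes are in the teal lanes and the short one is in the right yellow lane, round ends downhill. Contact with the stops was judged by push force and the top camera, since I had no reading of the pins; the left teal lane is the least certain, with a sliver of red pin still showing. I didn't re-check the control at the end, and no verdict came back.

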